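Load the drying rail and weigh out the press weight

TASK

Get the next bonding batch ready: hang every roller hanger standing on the bench on the sloped drying rail in its upper half and let go there, so that each rolls down by itself into a row against the stop (do not lead it down by hand). For the same batch, make up the press weight on the spring scale by putting knobbed weights on its pan, or taking them off, until the needle stands inside the broad black mark; weights not needed may stay where they are. Leave the tape, bottle and screwdriver where they are.

Things in the scene. Friction and masses are not known exactly. Their poses are not given: they have to be found in the camera images.
- rail: sloped rail: round steel bar, 8 mm diameter, on two end posts (at own y = +-0.225). Origin on the bench below its middle; own y runs along the bar to the HIGH end, own x away from the robot. Bar axis height = 0.175 + 0.1763*y m. Clear from the stop's face at y = -0.200 to an end cap at y = +0.213. Hung on it a hanger's origin is 49 mm below the bar's axis
- rail_stop (a point): point on the bar's axis at the face of the stop plate, low end (plate 60 mm wide, from 57 mm below to 33 mm above the axis). Queued hangers hang with origins 40 mm apart, the first 31 mm from the face
- rail_load (a point): point on the bar's axis near the high end (rail y = +0.13), where hangers are put on
- scale: spring scale, grey housing 150x150x42 mm; origin on the bench under its middle. Sprung pan 160x160 mm above it. A round dial with a red needle on its +x side faces up and away from the robot; the broad black sector is the target mark (700 g), thin ticks are 100 g apart
- pan_floor (a point): centre of the pan's upper surface, 110 mm above the bench when empty, sinking with load; rim 12 mm above it. Axes as the scale's; there is room for weights within 60 mm of it in x and y
- scale_pan (a joint): how far the pan has sunk, m: 0 empty, 0.00545 per 100 g (spring 180 N/m), limit 0.060; the middle of the black sector is at 0.0382, its edges at about 0.036 and 0.0403. Settles in about 1 s
- tape: bystander: roll of paper tape, 90 mm across, 25 mm high, origin centre of underside
- bottle: bystander: small white bottle, 48 mm across, 110 mm high, origin centre of underside
- screwdriver: bystander: screwdriver lying on the bench, along its own x
- hanger1: roller hanger, 106 mm tall, 0.3 kg, upright on its foot (x -23 to 29, y +-20, 22 mm high); origin on its underside. C hook: back plate at x = -25 to -20 mm, mouth open to +x from the foot's top (z 22) to z 44, where guide cheeks flare (26 mm apart at z 44, 18 at z 53) up to two plain rollers (underside z 53, y = +-11, axles along x) which run on the bar. Black grip fin on top: 10 (x) x 30 (y), z 78 to 106, at x = y = 0. May be absent
- hanger2: another roller hanger, exactly as hanger1 (may be absent). Hung with its own y along the bar, it rolls freely down to the stop at about 0.2 m/s
- hanger3: another roller hanger, exactly as hanger1 (may be absent). Hung with its own y along the bar, it rolls freely down to the stop at about 0.2 m/s
- hanger4: another roller hanger, exactly as hanger1 (may be absent). Hung with its own y along the bar, it rolls freely down to the stop at about 0.2 m/s
- large1: knobbed steel press weight standing on the bench; origin = centre of its underside, z up. Large, 300 g (within 2 %): base 46 mm across, 18 mm high, knob 18 mm across from z 18 to 50 mm (may be absent)
- large2: knobbed steel press weight standing on the bench; origin = centre of its underside, z up. Large, 300 g (within 2 %): base 46 mm across, 18 mm high, knob 18 mm across from z 18 to 50 mm (may be absent)
- small1: knobbed steel press weight standing on the bench; origin = centre of its underside, z up. Small, 100 g (within 2 %): base 32 mm across, 12 mm high, knob 16 mm across from z 12 to 42 mm (may be absent)
- small2: knobbed steel press weight standing on the bench; origin = centre of its underside, z up. Small, 100 g (within 2 %): base 32 mm across, 12 mm high, knob 16 mm across from z 12 to 42 mm (may be absent)
- small3: knobbed steel press weight standing on the bench; origin = centre of its underside, z up. Small, 100 g (within 2 %): base 32 mm across, 12 mm high, knob 16 mm across from z 12 to 42 mm (may be absent)
- small4: knobbed steel press weight standing on the bench; origin = centre of its underside, z up. Small, 100 g (within 2 %): base 32 mm across, 12 mm high, knob 16 mm across from z 12 to 42 mm (may be absent)
- small5: knobbed steel press weight standing on the bench; origin = centre of its underside, z up. Small, 100 g (within 2 %): base 32 mm across, 12 mm high, knob 16 mm across from z 12 to 42 mm (may be absent)

How it is judged:
At the end, for the whole second after the job is handed in: Every hanger present hangs still on the bar (within 20 mm sideways, leaning under 25 deg) in one closed row: one with its origin within 40 mm of the stop face, the others within 52 mm of a neighbour, all within 165 mm of the stop; the scale pan is still, sunk 35.8 to 40.5 mm (x of hanger1 in the frame of rail between -0.02 and 0.02 m and z of hanger1 in the frame of rail between 0.08 and 0.17 m and linear speed of each of hanger1, hanger2, hanger3, hanger4 below 0.03 m/s and angle between each of hanger1, hanger2, hanger3, hanger4's own z axis and vertical below 0.45 rad and y of hanger1 in the frame of rail between -0.2 and -0.035 m and (y of hanger1 in the frame of rail below -0.16 m or distance between hanger1 and hanger2 below 0.052 m or distance between hanger1 and hanger3 below 0.052 m or distance between hanger1 and hanger4 below 0.052 m) and x of hanger2 in the frame of rail between -0.02 and 0.02 m and z of hanger2 in the frame of rail between 0.08 and 0.17 m and y of hanger2 in the frame of rail between -0.2 and -0.035 m and (y of hanger2 in the frame of rail below -0.16 m or distance between hanger2 and hanger1 below 0.052 m or distance between hanger2 and hanger3 below 0.052 m or distance between hanger2 and hanger4 below 0.052 m) and x of hanger3 in the frame of rail between -0.02 and 0.02 m and z of hanger3 in the frame of rail between 0.08 and 0.17 m and y of hanger3 in the frame of rail between -0.2 and -0.035 m and (y of hanger3 in the frame of rail below -0.16 m or distance between hanger3 and hanger1 below 0.052 m or distance between hanger3 and hanger2 below 0.052 m or distance between hanger3 and hanger4 below 0.052 m) and x of hanger4 in the frame of rail between -0.02 and 0.02 m and z of hanger4 in the frame of rail between 0.08 and 0.17 m and y of hanger4 in the frame of rail between -0.2 and -0.035 m and (y of hanger4 in the frame of rail below -0.16 m or distance between hanger4 and hanger1 below 0.052 m or distance between hanger4 and hanger2 below 0.052 m or distance between hanger4 and hanger3 below 0.052 m) and (y of hanger1 in the frame of rail below -0.16 m or y of hanger2 in the frame of rail below -0.16 m or y of hanger3 in the frame of rail below -0.16 m or y of hanger4 in the frame of rail below -0.16 m) and value of joint scale_pan between 0.0358 and 0.0405 m and velocity of joint scale_pan between -0.01 and 0.01 m/s); the robot touches nothing.
It fails at once if a hanger on the rail was held or pushed by the fingers in the lower part of the rail instead of rolling there by itself ((x of hanger1 in the frame of rail between -0.02 and 0.02 m and z of hanger1 in the frame of rail between 0.08 and 0.17 m and y of hanger1 in the frame of rail between -0.21 and -0.03 m and contact force between the fingers and hanger1 above 1 N) or (x of hanger2 in the frame of rail between -0.02 and 0.02 m and z of hanger2 in the frame of rail between 0.08 and 0.17 m and y of hanger2 in the frame of rail between -0.21 and -0.03 m and contact force between the fingers and hanger2 above 1 N) or (x of hanger3 in the frame of rail between -0.02 and 0.02 m and z of hanger3 in the frame of rail between 0.08 and 0.17 m and y of hanger3 in the frame of rail between -0.21 and -0.03 m and contact force between the fingers and hanger3 above 1 N) or (x of hanger4 in the frame of rail between -0.02 and 0.02 m and z of hanger4 in the frame of rail between 0.08 and 0.17 m and y of hanger4 in the frame of rail between -0.21 and -0.03 m and contact force between the fingers and hanger4 above 1 N)).
It fails at once if the tape was disturbed (moved more than 40 mm) (distance of tape from where it was at the start of the episode above 0.04 m).
It fails at once if the bottle was disturbed (moved more than 40 mm) (distance of bottle from where it was at the start of the episode above 0.04 m).
It fails at once if the screwdriver was disturbed (moved more than 40 mm) (distance of screwdriver from where it was at the start of the episode above 0.04 m).
Of hanger1, hanger2, hanger3, hanger4 only 3 to 4 are there at a start; the rules pass over those that are not, and their reading is None.
Of large1, large2 only 1 to 2 are there at a start; the rules pass over those that are not, and their reading is None.
Of small1, small2, small3, small4, small5 only 4 to 5 are there at a start; the rules pass over those that are not, and their reading is None.
At some moment in a run one of large1, large2, small1, small2, small3, small4, small5 may be knocked a few centimetres aside while the robot is not near it.
It also fails if it takes over 210 s, if anything falls off the work surface, if the arm or the gripper's body presses on something with over 40 N, if the wrist force passes 120 N, or if a joint passes its speed limit or range.

ROBOT

A 6-joint arm with a two-finger parallel gripper is mounted at the origin on the work surface. World frame = base frame: x ahead of the robot, y to its left, z up, the work surface at z = 0. Lengths are in m, angles in rad, forces in N, time in s.
With the tool pointing down it reaches from about 0.35 to 0.85 m from the base axis. Payload 8.1 kg.
Tool frame: the origin (TCP) lies at the centre of the arm's flange, where the gripper is bolted on; the fingertips stand 186 mm ahead of it and the grasp point (between the pads) lies 167 mm ahead of it; z points along the fingers, y is the direction in which the jaws open and shut (so a half turn about z gives the same grasp; the last joint's range is limited). The gripper opens to 93 mm and grips with 3 to 60 N. Pads are 15 mm wide; open, the fingers measure 128 mm over their backs; the gripper's body (75 mm by 188 mm) begins 65 mm behind the grasp point.
Start: joints at [1.129, 0.13, 1.488, -0, 1.523, -0.085], TCP at [0.21, 0.562, 0.405] pointing down, gripper open.
Joint ranges: [-2.96, 2.96], [-0.89, 2.26], [0.02, 2.5], [-1.34, 4.48], [0, 2.73], [-2.66, 2.66]. Speed limits (rad/s): [2.39, 2.39, 2.79, 3.14, 3.14, 3.14].

INTERFACE

Orientations are given as a rotation vector (axis times angle).
In Python, from plant import robot, viewer, order gives the robot as it stands.
- The arm moves only by the tool apply_moves, never from a script. Its argument "deltas" is a list of rows, each a list of 3 entries, a list of its own where there are three numbers: the finger opening in mm, from 0 to 93, then the shift along the tool's x, y, z in mm, then the turn about the tool's z in rad. In form: [[grip, [dx, dy, dz], yaw], ...]. A call has 1 to 5 rows; each row shifts and turns the commanded pose from where the row before left it, along the tool's axes as they then stand; what a row does not reach is not made up. A row lasts 1/8 s, in which the tool goes at most 62.5 mm and 10.7 degrees, less where a joint would pass 70% of its speed; a pose out of reach is approached as far as the arm can. A call is refused whole if a number of a shift passes 62.5 or a number of a turn 0.188, either way. A call with a gripper value outside its range is refused whole. The fingers move at their own pace and stop on an object; "grip_force" is the grip in N (left out, the last holds). Time passes only in rows, so rows that do not move let the fingers close. It gives the time, the measured TCP pose, the force and the opening at its end, in the units of the state.
- robot.read_state(): the state, without advancing time (a new reading comes with each control period).
- viewer.read_camera(name): name is "side" or "top"; returns the picture (420x560x3 uint8, blue, green, red); there is no depth.
- viewer.get_calibration(name): a dict with "fx", "fy", "cx", "cy" (pixels), "R" (3x3) and "t" (3): a world point X has camera coordinates R X + t. Camera axes: x right, y down, z forward; pixel columns grow to the right and rows downward; lengths in m; the calibration is good to about 2 mm. A picture is of the moment at which its call begins. get_calibration takes no time and is no camera call.
- order.close_job(): hands the job in, once; it reports no verdict.
The state is a dict: "t": time; "q": joint angles; "dq": joint speeds; "joint_torque": joint torques, N m; "tool_pos": TCP position; "orientation": TCP orientation; "force": force on the tool from outside, world axes, zero at the start; "wrist_torque": the same for the moment, N m; "opening": finger opening in m.
Only numpy, scipy, OpenCV 4.12 (cv2) and the standard library are available. Lean on these libraries where they do the work, as an engineer would, in place of code of your own. Each camera call takes 0.05 s, during which the arm holds its last target. There are 200 camera calls.

## Working session

There is one attempt and no reset: what is moved stays moved. The work goes in short steps, Python scripts to look and compute and a tool call to move; the robot and the scene stay as the last step left them, time stands still between calls to the robot, and variables do not carry over. Pictures are saved under pics/ and viewed, about 12 in all and at most 16, crops included, and the job is handed in when it is done.

Besides the shell and the picture viewer there is one more tool, called as a command line: name --argument value ..., lists and objects as JSON in quotes. apply_moves: Moves the arm, as the interface text tells. Its arguments: {"type":"object","properties":{"deltas":{"type":"array"},"grip_force":{"type":"number"}},"required":["deltas"]}

```bash
ls; mkdir -p pics; python3 - <<'E'
from plant import robot,viewer,order
import cv2,numpy as np
print(robot.read_state())
for n in("side","top"):
    c=viewer.get_calibration(n);R=np.array(c["R"]);print(n,c,-R.T@np.array(c["t"]))
    cv2.imwrite(f"pics/{n}0.png",viewer.read_camera(n))
E
```

```text
pics
{'t': 0.0, 'q': array([ 1.12858993e+00,  1.31162689e-01,  1.48926450e+00, -1.10628855e-05,
        1.52299128e+00, -8.54351974e-02]), 'dq': array([-0.00019668,  0.00104946,  0.00189214,  0.0017148 ,  0.00040692,
        0.00067482]), 'joint_torque': array([-2.55007202e-03, -5.59852767e+01, -4.91747832e+01,  7.65026081e-02,
        3.59539955e-02, -1.17494242e-04]), 'tool_pos': array([0.20945489, 0.56201393, 0.40369434]), 'orientation': array([-5.57363775e-01, -3.09128097e+00,  2.77286402e-03]), 'force': array([ 0.35565064, -0.77334457,  0.00859703]), 'wrist_torque': array([-0.0112658 , -0.01805469,  0.01251055]), 'opening': 0.09330439755484946}
side {'fx': 379.17086846944244, 'fy': 379.17086846944244, 'cx': 287.22859487868084, 'cy': 213.1793029348734, 'R': array([[ 0.9986922 , -0.05098442,  0.00380479],
       [-0.03712716, -0.77438919, -0.63161932],
       [ 0.03514914,  0.63065203, -0.77526935]]), 't': array([-0.50581644,  0.08246964,  1.05558903])} [ 0.47111375 -0.62763452  0.87237976]
top {'fx': 406.9095544154003, 'fy': 406.9095544154003, 'cx': 281.8282926747528, 'cy': 209.18922003148722, 'R': array([[-0.02868398, -0.99942492,  0.01808454],
       [-0.99719665,  0.02735983, -0.06964399],
       [ 0.06910915, -0.02003151, -0.99740797]]), 't': array([-0.01229023,  0.48268995,  1.31696419])} [3.89969982e-01 8.91304006e-04 1.34738930e+00]
```

View pics/top0.png

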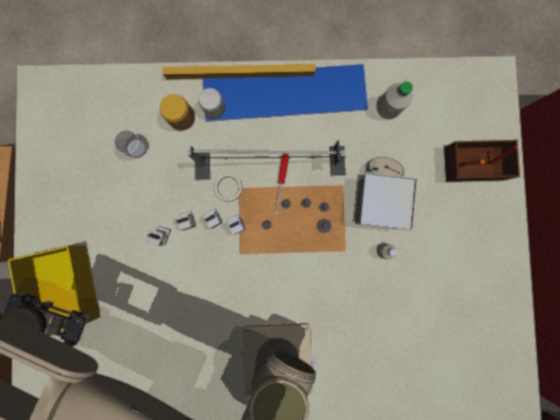

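View pics/side0.png

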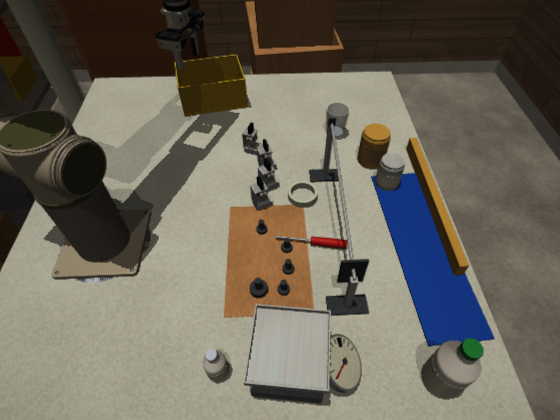

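The top view shows 4 hangers (about (158,237) to (235,225)), 4 small and 1 large weight on the brown board, the rail at rows ~153 and an empty pan at about (388,202). 300 + 4·100 = 700 g, so I need them all. Next I'll zoom in to get measurements.

```bash
cat > h.py <<'E'
import cv2,numpy as np
from plant import robot,viewer,order
def ray(n,u,v):
    c=viewer.get_calibration(n);R=np.array(c["R"]);t=np.array(c["t"])
    return -R.T@t, R.T@np.array([(u-c["cx"])/c["fx"],(v-c["cy"])/c["fy"],1])
def plane(n,u,v,z):
    o,d=ray(n,u,v); return o+d*(z-o[2])/d[2]
def tri(a,b):  # top px, side px
    o1,d1=ray("top",*a);o2,d2=ray("side",*b)
    d1/=np.linalg.norm(d1);d2/=np.linalg.norm(d2)
    s=np.linalg.lstsq(np.c_[d1,-d2],o2-o1,rcond=None)[0]
    p,q=o1+s[0]*d1,o2+s[1]*d2
    return (p+q)/2,np.linalg.norm(p-q)
def proj(n,X):
    c=viewer.get_calibration(n);x=np.array(c["R"])@X+np.array(c["t"])
    return c["fx"]*x[0]/x[2]+c["cx"],c["fy"]*x[1]/x[2]+c["cy"]
def crop(img,x0,y0,w,h,k,step=20):
    o=cv2.resize(img[y0:y0+h,x0:x0+w],None,fx=k,fy=k,interpolation=cv2.INTER_CUBIC)
    for u in range(x0-x0%step+step,x0+w,step):
        cv2.line(o,((u-x0)*k,0),((u-x0)*k,6),(0,0,255),1);cv2.putText(o,str(u),((u-x0)*k+2,14),0,.4,(0,0,255),1)
    for v in range(y0-y0%step+step,y0+h,step):
        cv2.line(o,(0,(v-y0)*k),(6,(v-y0)*k),(0,0,255),1);cv2.putText(o,str(v),(8,(v-y0)*k+4),0,.4,(0,0,255),1)
    return o
E
python3 - <<'E'
from h import *
t=cv2.imread("pics/top0.png");s=cv2.imread("pics/side0.png")
cv2.imwrite("pics/a.png",crop(t,140,140,210,120,3)) if 0 else 0
a=crop(t,142,180,196,80,4);b=crop(s,225,115,130,100,4)
cv2.imwrite("pics/a.png",a)
cv2.imwrite("pics/b.png",np.hstack([crop(s,230,115,100,100,4),crop(s,235,205,100,100,4)]))
E
```

```text
(no output)
```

View pics/a.png

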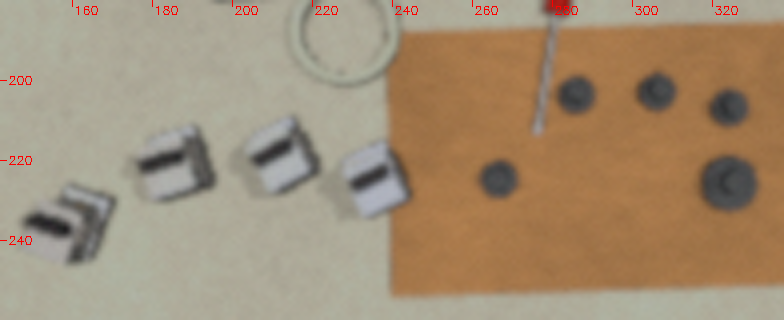

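View pics/b.png

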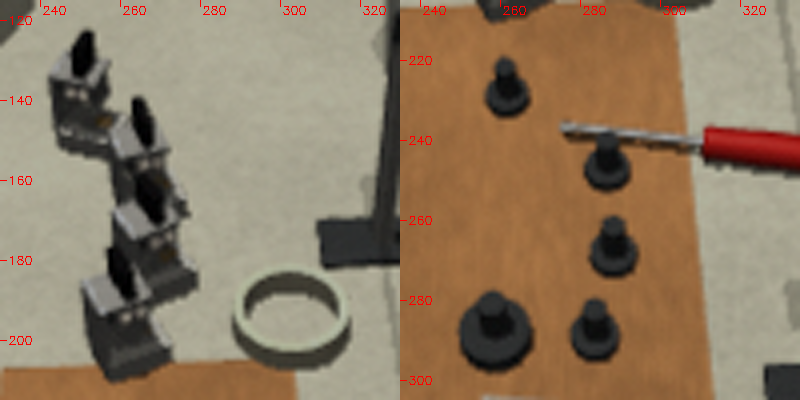

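Hanger fins are near (154,236), (183,220), (210,218) and (234.5,224.5) in the top view. I need to know which way the mouths face and where the rail ends are.

```bash
python3 - <<'E'
from h import *
t=cv2.imread("pics/top0.png");s=cv2.imread("pics/side0.png")
cv2.imwrite("pics/c.png",np.hstack([crop(s,236,118,48,48,8,10),crop(s,248,150,48,48,8,10)]))
cv2.imwrite("pics/d.png",np.vstack([crop(t,180,135,180,55,4),crop(t,350,150,70,68,4) if 0 else np.hstack([crop(t,345,150,90,85,4),crop(s,315,325,90,85,4)])]))
g=t.max(2)
for (u,v) in [(154,236),(183,220),(210,218),(234.5,224.5)]:
    u,v=int(u),int(v);m=np.zeros_like(g);sub=g[v-9:v+10,u-9:u+10]
    m[v-9:v+10,u-9:u+10]=(sub<60)*255
    n,l,st,ce=cv2.connectedComponentsWithStats(m)
    # component nearest
    k=min(range(1,n),key=lambda i:np.hypot(*(ce[i]-[u,v]))-0.05*st[i,4])
    ys,xs=np.nonzero(l==k);w=80-g[ys,xs].astype(float)
    c=np.array([(xs*w).sum(),(ys*w).sum()])/w.sum()
    P=np.array([plane("top",x,y,.106)[:2] for x,y in zip(xs,ys)]);Q=P-P.mean(0)
    e,V=np.linalg.eigh(Q.T@Q/len(Q));a=V[:,1]
    print(c,st[k,4],plane("top",*c,.103),"fin dir deg",np.degrees(np.arctan2(a[1],a[0]))%180,np.sqrt(e*12))
hsv=t
wm=((t[:,:,2]<85)*255).astype(np.uint8)
for (u,v) in [(284,203.5),(304,203),(322,207),(265.5,225),(322,226)]:
    u0,v0=int(u)-8,int(v)-9;sub=wm[v0:v0+18,u0:u0+18].copy()
    n,l,st,ce=cv2.connectedComponentsWithStats(sub);k=1+np.argmax(st[1:,4])
    cc=ce[k]+[u0,v0];print("w",cc,st[k,4],plane("top",*cc,.012))
E
```

```text
[154.30031949 235.74920128] 19 [0.40603633 0.36518511 0.103     ] fin dir deg 71.86028291776464 [0.0064254  0.02608744]
[182.1369509 219.6873385] 14 [0.45247157 0.28052159 0.103     ] fin dir deg 105.69906027847557 [0.00449202 0.02767292]
[210.3245614  217.37719298] 9 [0.45713766 0.19480722 0.103     ] fin dir deg 117.51691036520033 [0.00337697 0.02231871]
[234. 224.] 1 [0.43490464 0.12313251 0.103     ] fin dir deg 90.0 [0. 0.]
w [285.45652174 203.23913043] 46 [ 0.50181006 -0.03844138  0.012     ]
w [305.53061224 202.42857143] 49 [ 0.50269254 -0.10471393  0.012     ]
w [323.63265306 206.53061224] 49 [ 0.48750128 -0.16402015  0.012     ]
w [266.19047619 224.07142857] 42 [0.43499712 0.02675131 0.012     ]
w [323.54621849 225.21008403] 119 [ 0.42596221 -0.16152733  0.012     ]
```

View pics/c.png

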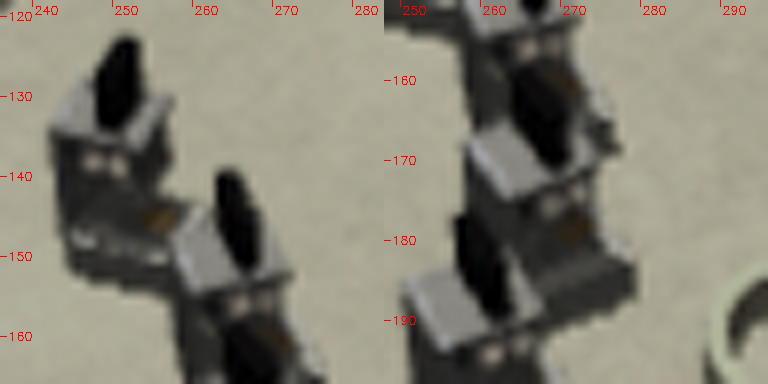

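View pics/d.png

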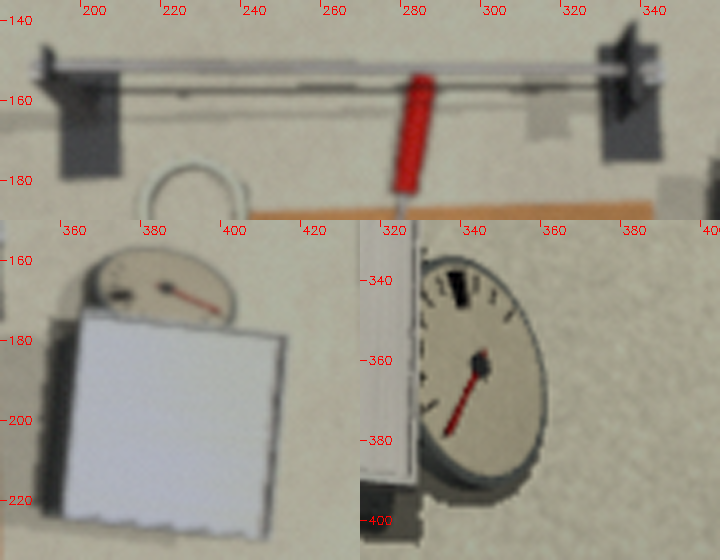

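Side view: every hanger has its back plate to the left and its mouth towards +x. The rail's stop is at -y (u≈337) and its high end at +y. The needle is on the empty mark, and the black mark is visible. Now to compute the rail, the pan and the fourth fin.

```bash
python3 - <<'E'
from h import *
t=cv2.imread("pics/top0.png");s=cv2.imread("pics/side0.png")
# bar in top: brightness peak per column; world via own-y fixed point (z from formula)
def barz(y,yo): return .175+.1763*(y-yo)
g=t.min(2).astype(float)
for u in (205,230,255,300,320):
    col=g[143:159,u-1:u+2].mean(1);b=np.median(col);w=np.clip(col-b-8,0,None);k=np.argmax(col)
    print(u,143+k,np.round(col).astype(int))
# ends: left cap u~187-190, stop plate u~337
for (u,v,z) in [(189,152,.213),(337,153.5,.14),(200,166,0.003),(337,160,0.003)]: print((u,v),plane("top",u,v,z))
# side-view ends
print("pan",plane("top",388.7,201.25,.122),plane("top",365.5,172.5,.122),plane("top",416.75,179.25,.122),plane("top",412,229.5,.122),plane("top",360.5,223.75,.122))
# fins: tri top center/side
for a,b in [((154,235.7),(250.5,128)),((182.3,219.8),(263.5,146)),((210.2,217.5),(266,165)),((234.5,224.5),(259,183))]: print(tri(a,b))
print("D ends",plane("top",229.5,227,.106),plane("top",239,222,.106))
E
```

```text
205 146 [156 156 157 157 156 154 144 140 140 112  78  64  61  52  42  48]
230 143 [156 154 152 151 150 149 138 128 128 123 129 146 148 130 103 116]
255 145 [154 156 156 156 156 153 144 135 135 136 134 144 134 106  94 117]
300 144 [156 158 157 156 157 158 157 148 144 143 139 147 134 107 120 147]
320 144 [157 158 157 155 154 152 152 145 139 140 130 128 114  85  99 126]
(189, 152) [0.63681345 0.23437244 0.213     ]
(337, 153.5) [ 0.63709669 -0.19427246  0.14      ]
(200, 166) [0.63447928 0.2417833  0.003     ]
(337, 160) [ 0.64311994 -0.21557666  0.003     ]
pan [ 0.49013706 -0.34900769  0.122     ] [ 0.57999865 -0.28206912  0.122     ] [ 0.55517421 -0.43822007  0.122     ] [ 0.4024791  -0.41580453  0.122     ] [ 0.42425702 -0.26017424  0.122     ]
(array([0.40594925, 0.36926809, 0.09201831]), np.float64(0.0008149572901952118))
(array([0.44969219, 0.28279626, 0.08926174]), np.float64(0.006232877898565433))
(array([0.45526814, 0.19711851, 0.08928946]), np.float64(0.0044920825091364835))
(array([0.43290477, 0.12275207, 0.09064529]), np.float64(0.0017318915723748556))
D ends [0.42605577 0.13668328 0.106     ] [0.44046    0.10751766 0.106     ]
```

```bash
python3 - <<'E'
from h import *
t=cv2.imread("pics/top0.png");s=cv2.imread("pics/side0.png")
for yo in (.010,.016):
  for u,v in [(205,150.5),(230,150.7),(255,151),(300,151.6),(325,152)]:
    z=.2
    for _ in range(5):
        p=plane("top",u,v,z);z=.175+.1763*(p[1]-yo)
    print(yo,u,p,"side px",proj("side",p))
cv2.imwrite("pics/e.png",np.hstack([crop(s,318,100,50,100,5,10),crop(s,325,195,60,100,5,10)]))
E
```

```text
0.01 205 [0.64133286 0.19051727 0.20682519] side px (np.float64(333.16705885593365), np.float64(132.98940602801423))
0.01 230 [0.64167698 0.12125079 0.19461352] side px (np.float64(336.17881565932566), np.float64(153.4285069783962))
0.01 255 [0.64173584 0.05033621 0.18211127] side px (np.float64(339.36840907670415), np.float64(175.8530558523237))
0.01 300 [ 0.64166545 -0.08166129  0.15884012] side px (np.float64(345.88897708732543), np.float64(222.22634668022002))
0.01 325 [ 0.64142259 -0.1575184   0.14546652] side px (np.float64(349.9925536654371), np.float64(252.03973212179295))
0.016 205 [0.64155935 0.19068813 0.20579751] side px (np.float64(333.2046603913293), np.float64(133.24539312738972))
0.016 230 [0.64190377 0.12135924 0.19357483] side px (np.float64(336.21776682959546), np.float64(153.693680778722))
0.016 255 [0.64196269 0.05038076 0.18106133] side px (np.float64(339.40884363400306), np.float64(176.12834501089267))
0.016 300 [ 0.64189223 -0.08173567  0.1577692 ] side px (np.float64(345.93249405045924), np.float64(222.5226715124579))
0.016 325 [ 0.64164915 -0.15766113  0.14438356] side px (np.float64(350.03806179496195), np.float64(252.349664753057))
```

View pics/e.png

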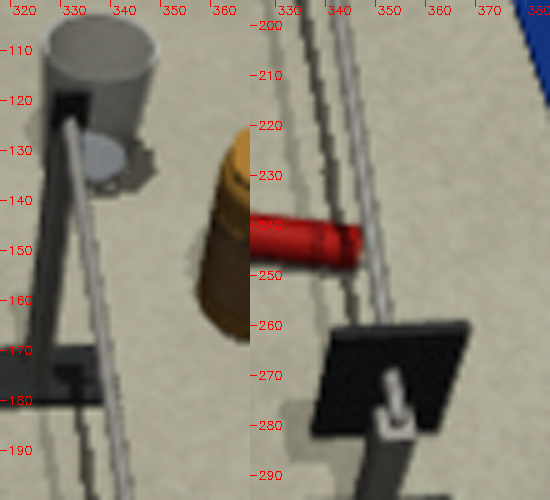

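apply_moves --deltas '[[60,[0,0,0],0.18],[60,[0,0,0],0.18],[60,[0,0,0],0.18],[60,[0,0,0],0.18],[60,[0,0,0],0.18]]' --grip_force 25

```text
t: 0.72
tool_pos: [0.2095, 0.5621, 0.4041]
orientation: [1.854, 2.536, -0.002]
force: [0.5, 0.3, -0.4]
opening: 0.0603
```

apply_moves --deltas '[[60,[0,0,0],0.1571],[60,[0,0,0],0.1571],[60,[0,0,0],0]]'

```text
t: 1.1
tool_pos: [0.2095, 0.5621, 0.4042]
orientation: [2.22, 2.222, -0.001]
force: [0.1, -0.5, 0.3]
opening: 0.0601
```

```bash
python3 - <<'E'
from h import *
for p in [(342,260.6),(368.8,259)]: print(plane("side",*p,.173))
for p in [(337,282),(363,282)]: print(plane("side",*p,.083))
print(plane("top",337,150,.173),plane("top",336,153,.14))
E
```

```text
[ 0.61428696 -0.19636444  0.173     ]
[ 0.67293625 -0.19515318  0.173     ]
[ 0.61267724 -0.19859704  0.083     ]
[ 0.67351562 -0.2015749   0.083     ]
[ 0.64071681 -0.1893344   0.173     ] [ 0.63869477 -0.1913123   0.14      ]
```

apply_moves --deltas '[[60,[-49,49,0],0],[60,[-49,49,0],0],[60,[-49,49,0],0],[60,[-49,49,0],0],[60,[0,0,40],0.157]]'

```text
t: 1.72
tool_pos: [0.3902, 0.3831, 0.368]
orientation: [2.391, 2.036, 0.012]
force: [-0.4, 0.4, -0.2]
opening: 0.06
```

apply_moves --deltas '[[40,[0,0,40],0.157],[40,[0,0,23],0],[40,[0,0,0],0]]'

```text
t: 2.1
tool_pos: [0.3855, 0.3846, 0.2992]
orientation: [2.538, 1.85, -0.008]
force: [1.0, -0.3, 0.1]
opening: 0.0401
```

```bash
python3 - <<'E'
from h import *
s=viewer.read_camera("side");t=viewer.read_camera("top")
cv2.imwrite("pics/f.png",np.hstack([crop(s,210,60,100,110,4),crop(t,110,190,90,110,4)]))
E
```

```text
(no output)
```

View pics/f.png

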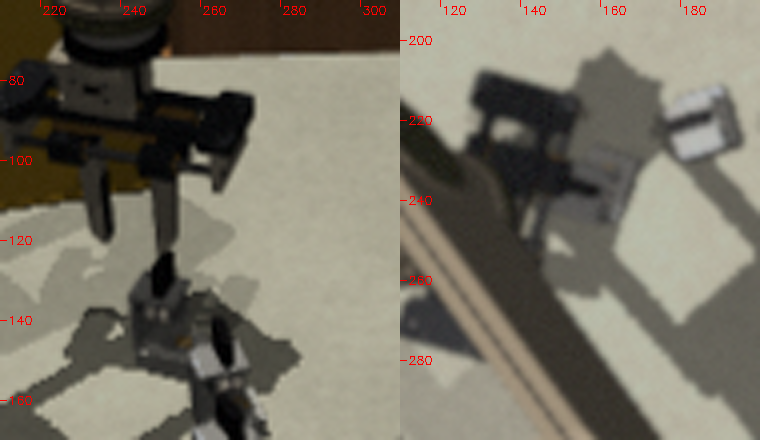

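The fingers are at about (245,115) in the side view, left of the fin at (251,128). The arm reached only part of the commanded shift, so I'll correct it from the measured pose.

apply_moves --deltas '[[40,[-11.4,25.2,0],0],[40,[0,0,0],0],[40,[0,0,16],0],[40,[0,0,16],0],[40,[0,0,0],0]]'

```text
t: 2.82
tool_pos: [0.4054, 0.3664, 0.267]
orientation: [-2.541, -1.847, 0.007]
force: [-0.0, -0.8, 0.5]
opening: 0.0401
```

```bash
python3 - <<'E'
from h import *
s=viewer.read_camera("side")
cv2.imwrite("pics/g.png",crop(s,220,70,90,100,6,10))
E
```

```text
(no output)
```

View pics/g.png

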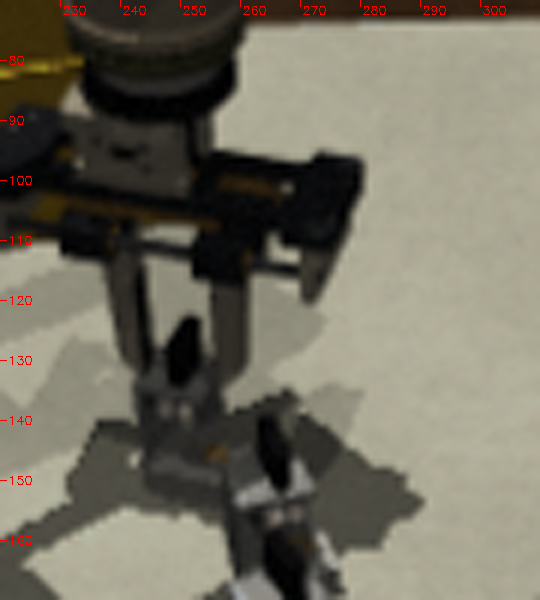

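apply_moves --deltas '[[0,[0,0,0],0],[0,[0,0,0],0],[0,[0,0,0],0],[0,[0,0,-20],0],[0,[0,0,-40],0]]'

```text
t: 3.5
tool_pos: [0.4058, 0.366, 0.3277]
orientation: [2.542, 1.846, -0.009]
force: [1.0, 0.4, -2.9]
opening: 0.0098
```

apply_moves --deltas '[[0,[0,0,-45],-0.155],[0,[0,0,-45],-0.155],[0,[0,0,-15],0],[0,[0,0,0],0]]'

```text
t: 4.0
tool_pos: [0.4069, 0.3669, 0.4347]
orientation: [2.23, 2.213, 0.002]
force: [0.5, 0.4, -3.4]
opening: 0.0097
```

apply_moves --deltas '[[0,[-40,28,0],0],[0,[-40,28,0],0],[0,[-40,28,0],0],[0,[-40,28,0],0],[0,[-40,28,0],0]]'

```text
t: 4.62
tool_pos: [0.5461, 0.1647, 0.4311]
orientation: [-2.227, -2.212, 0.006]
force: [-0.1, 1.2, -3.6]
opening: 0.0099
```

apply_moves --deltas '[[0,[-13,10,2],0],[0,[0,0,0],0]]'

```text
t: 4.88
tool_pos: [0.5558, 0.1524, 0.4299]
orientation: [-2.228, -2.211, 0.006]
force: [0.1, 0.5, -3.1]
opening: 0.0097
```

```bash
python3 - <<'E'
from h import *
s=viewer.read_camera("side");print(robot.read_state()["tool_pos"])
cv2.imwrite("pics/i.png",crop(s,280,70,110,120,5,10))
E
```

```text
[0.55540842 0.15340402 0.43058494]
```

View pics/i.png

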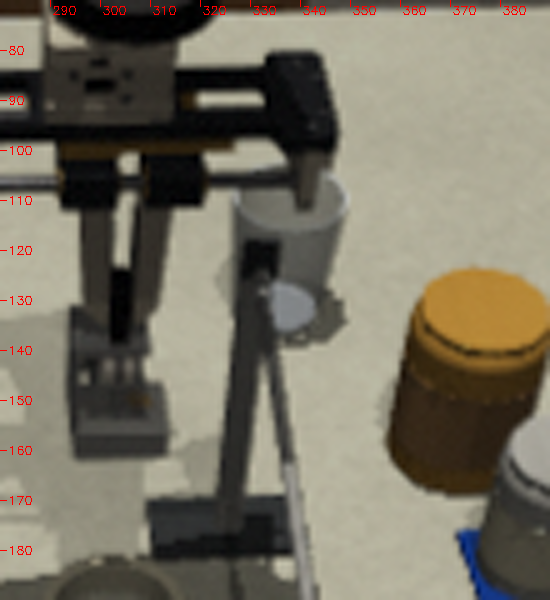

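apply_moves --deltas '[[0,[-13,10,-1.5],0],[0,[0,20,0],0],[0,[0,0,0],0]]'

```text
t: 5.3
tool_pos: [0.5864, 0.1403, 0.4342]
orientation: [2.225, 2.217, 0.0]
force: [0.3, -0.5, -3.1]
opening: 0.0096
```

apply_moves --deltas '[[0,[0,20,0],0],[0,[0,20,0],0],[0,[0,16,0],0],[0,[0,0,0],0]]'

```text
t: 5.8
tool_pos: [0.6414, 0.14, 0.4365]
orientation: [-2.225, -2.218, 0.001]
force: [-8.6, -2.2, 9.4]
opening: 0.014
```

```bash
python3 - <<'E'
from h import *
s=viewer.read_camera("side");r=robot.read_state();print(r["tool_pos"],r["force"])
cv2.imwrite("pics/j.png",crop(s,300,80,80,90,6,10))
E
```

```text
[0.641036   0.14012635 0.43648523] [-9.1099304  -2.46236011  8.84428525]
```

View pics/j.png

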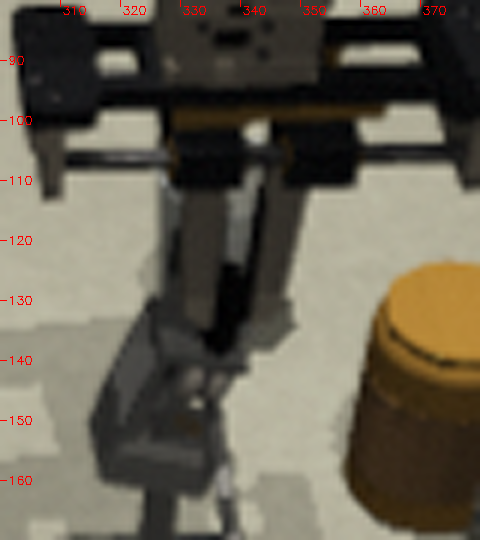

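The foot hit the bar because the tool was 4 mm too high, and the hanger tipped in the grip. I'll back out, let the pads straighten it, lower it and retry.

apply_moves --deltas '[[0,[0,-20,0],0],[0,[0,-30,0],0],[0,[0,-20,5],0],[0,[0,0,0],0]]'

```text
t: 6.35
tool_pos: [0.5704, 0.1406, 0.4292]
orientation: [-2.224, -2.218, 0.001]
force: [0.2, 1.2, -2.2]
opening: 0.0097
```

```bash
python3 - <<'E'
from h import *
s=viewer.read_camera("side");r=robot.read_state();print(r["tool_pos"],r["force"],r["opening"])
cv2.imwrite("pics/k.png",crop(s,285,80,80,90,6,10))
E
```

```text
[0.57120791 0.14050745 0.42951486] [-0.4040107   0.14867092 -3.3834988 ] 0.009741410243967031
```

View pics/k.png

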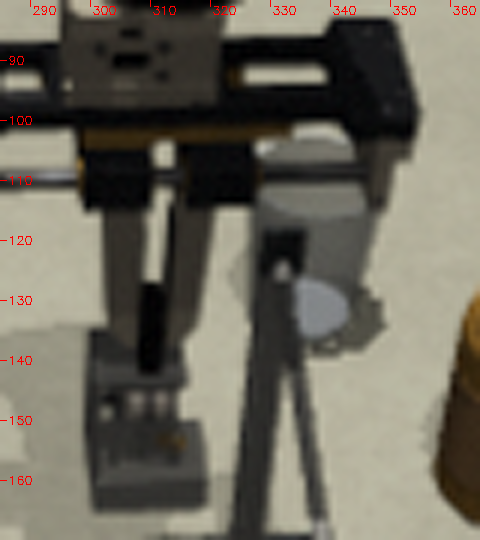

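```bash
python3 - <<'E'
from h import *
def py(u,v,y):
    o,d=ray("side",u,v);return o+d*(y-o[1])/d[1]
for p in [(300.3,165),(319.2,164.7),(319,159.2)]: print(py(*p,.1205))
print("before, y.133:",[py(*p,.1335) for p in [(290+0.2+5.2,161.8),(313.5,160.8)]])
print("bar vs expected side px",proj("side",np.array([.6415,.14,.1979])),[py(u,v,.14) for u,v in[(335.2,148)]])
E
```

```text
[0.54753814 0.1205     0.15758458]
[0.59911479 0.1205     0.15639506]
[0.59717018 0.1205     0.17664224]
before, y.133: [array([0.53505496, 0.1335    , 0.15775997]), array([0.58461989, 0.1335    , 0.15929436])]
bar vs expected side px (np.float64(335.31158611788214), np.float64(147.76618198072032)) [array([0.64128295, 0.14      , 0.19709213])]
```

apply_moves --deltas '[[0,[0,20,0],0],[0,[0,20,0],0],[0,[0,0,0],0]]'

```text
t: 6.78
tool_pos: [0.613, 0.1399, 0.429]
orientation: [2.226, 2.216, 0.0]
force: [-0.4, -0.3, -3.4]
opening: 0.0102
```

apply_moves --deltas '[[0,[0,8,0],0],[0,[0,0,0],0]]'

```text
t: 7.02
tool_pos: [0.62, 0.1399, 0.4292]
orientation: [2.226, 2.217, -0.0]
force: [0.6, 0.2, -3.6]
opening: 0.0097
```

apply_moves --deltas '[[0,[0,12,0],0],[0,[0,9.5,0],0],[0,[0,0,0],0]]'

```text
t: 7.4
tool_pos: [0.6407, 0.14, 0.4288]
orientation: [-2.224, -2.215, 0.005]
force: [-7.9, 0.1, -0.3]
opening: 0.0124
```

apply_moves --deltas '[[0,[0,0,6],0],[0,[0,0,4],0],[0,[0,0,0],0]]'

```text
t: 7.78
tool_pos: [0.6402, 0.1399, 0.4195]
orientation: [-2.224, -2.216, 0.004]
force: [-10.2, -0.8, 2.7]
opening: 0.012
```

The lip at mouth height z 44 is touching now, where the foot touched before. The window is about ±3.5 mm, centred near TCP z 0.432. I'll back out with the foot still under the bar, let it straighten, raise it and push in.

apply_moves --deltas '[[0,[0,0,-10],0],[0,[0,-15,0],0],[0,[0,-12,0],0],[0,[0,0,0],0]]'

```text
t: 8.28
tool_pos: [0.6138, 0.14, 0.4297]
orientation: [2.225, 2.217, 0.001]
force: [0.0, 0.6, -3.0]
opening: 0.0095
```

apply_moves --deltas '[[0,[0,0,-1.5],0],[0,[0,0,0],0],[0,[0,0,0],0]]'

```text
t: 8.65
tool_pos: [0.6145, 0.1398, 0.4307]
orientation: [2.226, 2.217, -0.0]
force: [-0.9, 0.9, -3.6]
opening: 0.0101
```

apply_moves --deltas '[[0,[0,0,-1.5],0],[0,[0,6,0],0],[0,[0,6,0],0],[0,[0,0,0],0]]'

```text
t: 9.15
tool_pos: [0.6262, 0.1399, 0.4314]
orientation: [-2.225, -2.215, 0.003]
force: [-4.9, 0.4, -2.7]
opening: 0.0101
```

apply_moves --deltas '[[0,[0,5,0],0],[0,[0,0,0],0]]'

```text
t: 9.4
tool_pos: [0.6309, 0.1399, 0.4313]
orientation: [-2.224, -2.215, 0.004]
force: [-6.5, 0.2, -2.7]
opening: 0.0101
```

apply_moves --deltas '[[0,[0,5,0],0],[0,[0,0,0],0]]'

```text
t: 9.65
tool_pos: [0.6358, 0.1399, 0.4314]
orientation: [-2.224, -2.215, 0.004]
force: [-6.6, -0.6, -0.8]
opening: 0.0105
```

apply_moves --deltas '[[0,[0,-12,0],0],[0,[0,-6,0],0],[0,[0,0,-3],0],[0,[0,0,0],0]]'

```text
t: 10.15
tool_pos: [0.6184, 0.1399, 0.4362]
orientation: [2.225, 2.216, 0.002]
force: [-0.0, -0.1, -3.7]
opening: 0.0097
```

apply_moves --deltas '[[0,[0,6,0],0],[0,[0,5,0],0],[0,[0,0,0],0]]'

```text
t: 10.52
tool_pos: [0.6293, 0.1399, 0.4344]
orientation: [-2.225, -2.215, 0.003]
force: [-6.0, -0.4, -2.8]
opening: 0.0101
```

apply_moves --deltas '[[0,[0,5,0],0],[0,[0,0,0],0]]'

```text
t: 10.78
tool_pos: [0.6342, 0.1399, 0.4344]
orientation: [-2.224, -2.215, 0.004]
force: [-5.7, -0.3, -1.5]
opening: 0.0101
```

apply_moves --deltas '[[0,[0,-10,0],0],[0,[0,-6,0],0],[0,[0,0,-3],0],[0,[0,0,0],0]]'

```text
t: 11.28
tool_pos: [0.6184, 0.1399, 0.4391]
orientation: [2.225, 2.216, 0.002]
force: [0.6, 1.5, -3.2]
opening: 0.0095
```

apply_moves --deltas '[[0,[0,0,-2],0],[0,[0,0,0],0]]'

```text
t: 11.52
tool_pos: [0.6184, 0.1399, 0.4405]
orientation: [2.226, 2.217, 0.001]
force: [-0.1, 0.4, -3.2]
opening: 0.0096
```

apply_moves --deltas '[[0,[0,6,0],0],[0,[0,6,0],0],[0,[0,0,0],0]]'

```text
t: 11.9
tool_pos: [0.6303, 0.1399, 0.4398]
orientation: [-2.225, -2.216, 0.002]
force: [-4.8, 0.3, -1.1]
opening: 0.0097
```

apply_moves --deltas '[[0,[0,-6,0],0],[0,[0,-6,0],0],[0,[0,0,-3],0],[0,[0,0,0],0]]'

```text
t: 12.4
tool_pos: [0.6183, 0.1399, 0.4441]
orientation: [2.225, 2.216, 0.002]
force: [-0.8, 0.4, -3.4]
opening: 0.0095
```

apply_moves --deltas '[[0,[0,0,-3],0],[0,[0,0,0],0]]'

```text
t: 12.65
tool_pos: [0.6184, 0.1399, 0.4467]
orientation: [2.226, 2.216, 0.001]
force: [0.8, 0.2, -3.3]
opening: 0.0096
```

```bash
python3 - <<'E'
from h import *
s=viewer.read_camera("side");r=robot.read_state();print(r["tool_pos"],r["force"],r["opening"])
cv2.imwrite("pics/l.png",crop(s,300,90,60,80,7,10))
E
```

```text
[0.61838278 0.13987801 0.44644908] [ 0.33353223 -0.38829166 -3.87610376] 0.009606012394079018
```

View pics/l.png

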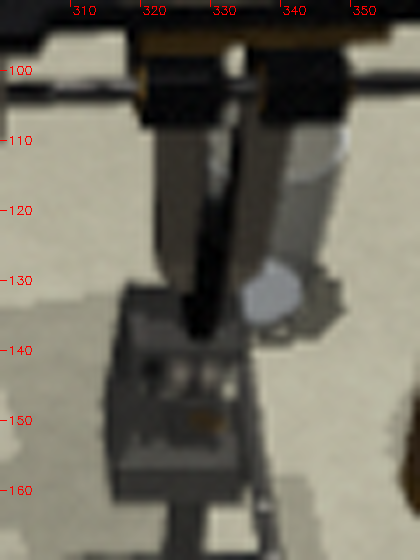

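```bash
python3 - <<'E'
from h import *
x,y,z=.6184,.1399,.4464-.267
for nm,l in dict(footfront_top=(29,-20,22),footfront_bot=(29,-20,0),footback_bot=(-23,-20,0),fin_top=(0,0,106)).items():
    print(nm,proj("side",np.array([x,y,z])+np.array(l)/1000))
for yy in (.16,.14,.12,.10): print("bar",yy,proj("side",np.array([.6415,yy,.175+.1763*(yy-.01)])))
s=cv2.imread("pics/side0.png").astype(int).sum(2)
for v in (140,147,155,165,190,210,235): print(v,s[v,326:356])
E
```

```text
footfront_top (np.float64(338.6767255857101), np.float64(151.76237936003503))
footfront_bot (np.float64(337.7808193208717), np.float64(157.98613078309373))
footback_bot (np.float64(318.43456020143395), np.float64(158.6091535087579))
fin_top (np.float64(329.6826135268708), np.float64(121.19009971852847))
bar 0.16 (np.float64(334.4748728588653), np.float64(141.8257904794756))
bar 0.14 (np.float64(335.3123123642132), np.float64(147.76073879236068))
bar 0.12 (np.float64(336.16624746087746), np.float64(153.81259164727885))
bar 0.1 (np.float64(337.0371703833975), np.float64(159.9848375189565))
140 [184 140 139 125 124 144 211 340 413 390 467 494 487 492 495 493 483 478
 482 483 484 484 488 486 489 496 496 494 487 487]
147 [136 144 125 121 128 279 491 451 337 411 397 476 497 492 490 495 496 496
 497 495 491 492 495 496 497 487 494 497 505 503]
155 [139 117 118 124 278 486 486 485 447 337 404 384 406 494 489 483 484 487
 496 497 490 479 482 488 493 493 495 500 500 473]
165 [119 117 147 318 484 483 487 491 487 450 322 382 412 393 485 489 493 500
 500 493 489 491 499 496 499 498 496 491 484 487]
190 [449 384 408 473 482 487 471 420 203 205 308 481 484 444 335 402 389 387
 473 482 486 493 484 481 486 490 489 481 477 481]
210 [482 473 480 452 389 412 462 495 491 485 421 211 281 431 478 486 440 323
 417 385 388 483 481 485 489 497 486 472 475 481]
235 [491 496 505 503 496 491 493 474 411 413 429 487 494 462 303 214 313 485
 488 477 387 373 460 365 394 488 498 493 493 504]
```

By the image, the foot top now sits about 5 mm below the bar and the lip clears above it. The hanger seems to hang lower in the grip than I assumed, so every contact so far was the lip. I'll push in at this height.

apply_moves --deltas '[[0,[0,6,0],0],[0,[0,6,0],0],[0,[0,0,0],0]]'

```text
t: 13.08
tool_pos: [0.6306, 0.1397, 0.4462]
orientation: [-2.226, -2.216, 0.001]
force: [-2.2, -1.0, -0.5]
opening: 0.0098
```

```bash
python3 - <<'E'
from h import *
s=viewer.read_camera("side");r=robot.read_state();print(r["tool_pos"],r["force"],r["opening"])
cv2.imwrite("pics/m.png",s)
E
```

```text
[0.63042372 0.13977541 0.44625521] [-2.74189973 -0.61629053 -0.96516273] 0.00961443831426061
```

Fz dropped by 3 N, so the lip is riding on top of the bar. It needs to go higher.

apply_moves --deltas '[[0,[0,-6,0],0],[0,[0,-6,0],0],[0,[0,0,-4],0],[0,[0,0,0],0]]'

```text
t: 13.62
tool_pos: [0.6183, 0.1399, 0.4511]
orientation: [2.225, 2.216, 0.002]
force: [0.2, 0.1, -2.6]
opening: 0.0094
```

apply_moves --deltas '[[0,[0,6,0],0],[0,[0,6,0],0],[0,[0,0,0],0]]'

```text
t: 14.0
tool_pos: [0.6308, 0.1397, 0.4498]
orientation: [-2.226, -2.216, 0.001]
force: [0.7, 0.5, -3.6]
opening: 0.0096
```

apply_moves --deltas '[[0,[0,6,0],0],[0,[0,5,0],0],[0,[0,0,0],0]]'

```text
t: 14.38
tool_pos: [0.6416, 0.1397, 0.4501]
orientation: [-2.226, -2.217, 0.0]
force: [-0.3, 0.3, -2.8]
opening: 0.0096
```

It's through. Now I'll lower it until the bar takes the weight.

apply_moves --deltas '[[0,[0,0,6],0],[0,[0,0,4],0],[0,[0,0,0],0]]'

```text
t: 14.75
tool_pos: [0.641, 0.1398, 0.4394]
orientation: [-2.225, -2.216, 0.002]
force: [0.3, -0.1, -3.1]
opening: 0.0097
```

apply_moves --deltas '[[0,[0,0,4],0],[0,[0,0,0],0]]'

```text
t: 15.0
tool_pos: [0.6413, 0.1398, 0.4361]
orientation: [2.226, 2.217, -0.0]
force: [1.2, -0.6, -3.3]
opening: 0.0092
```

```bash
python3 - <<'E'
from h import *
s=viewer.read_camera("side");r=robot.read_state();print(r["tool_pos"],r["force"],r["opening"])
cv2.imwrite("pics/n.png",crop(s,300,90,60,80,7,10))
E
```

```text
[0.64125226 0.13976983 0.436222  ] [ 0.05665762  0.72840579 -3.09558645] 0.009905949635188226
```

View pics/n.png

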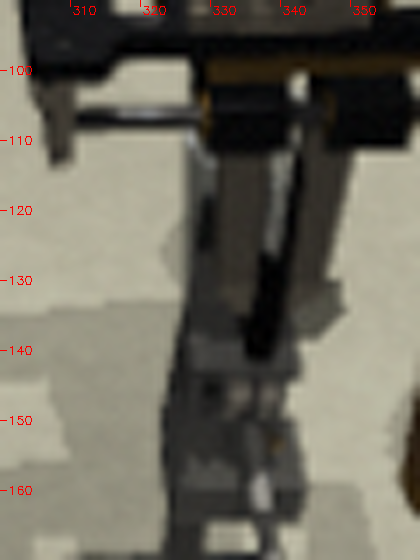

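The bar passes in front of the foot into the mouth at about (336,155), and the hanger is upright. I'll continue down.

apply_moves --deltas '[[0,[0,0,3],0],[0,[0,0,0],0]]'

```text
t: 15.3
tool_pos: [0.6415, 0.1396, 0.4353]
orientation: [2.225, 2.215, 0.003]
force: [-1.9, -2.0, 5.3]
opening: 0.0097
```

apply_moves --deltas '[[0,[0,0,2],0],[0,[0,0,0],0]]'

```text
t: 15.55
tool_pos: [0.6416, 0.1394, 0.4349]
orientation: [2.224, 2.214, 0.006]
force: [-3.1, -1.9, 11.0]
opening: 0.0097
```

apply_moves --deltas '[[0,[0,0,2],0],[0,[0,0,0],0]]'

```text
t: 15.8
tool_pos: [0.6418, 0.1392, 0.4345]
orientation: [2.223, 2.212, 0.008]
force: [-3.4, -3.8, 17.8]
opening: 0.0097
```

Contact height fits the rollers sitting on the bar (lip 9 mm above). I'll unload, release and retreat upward.

apply_moves --deltas '[[0,[0,0,-5],0],[0,[0,0,0],0],[30,[0,0,0],0],[50,[0,0,0],0],[60,[0,0,0],0]]'

```text
t: 16.42
tool_pos: [0.6412, 0.1399, 0.4337]
orientation: [-2.226, -2.217, 0.001]
force: [0.9, -0.4, -0.3]
opening: 0.035
```

apply_moves --deltas '[[60,[0,0,-40],0],[60,[0,0,-20],0],[60,[0,-40,0],0],[60,[0,-40,0],0],[60,[0,-40,0],0]]'

```text
t: 17.05
tool_pos: [0.5202, 0.1403, 0.4942]
orientation: [2.226, 2.217, 0.001]
force: [-0.2, 0.2, 0.8]
opening: 0.0598
```

```bash
python3 - <<'E'
from h import *
s=viewer.read_camera("side");t=viewer.read_camera("top");r=robot.read_state();print(r["t"],r["tool_pos"],r["force"],r["opening"])
cv2.imwrite("pics/o.png",np.vstack([crop(s,220,110,160,170,3) ,crop(t,140,135,160,28,3)]))
cv2.imwrite("pics/side_o.png",s);cv2.imwrite("pics/top_o.png",t)
E
```

```text
17.15 [0.51869552 0.14056974 0.49440753] [ 1.02611549  0.16814601 -1.30695697] 0.060399967083053015
```

View pics/o.png

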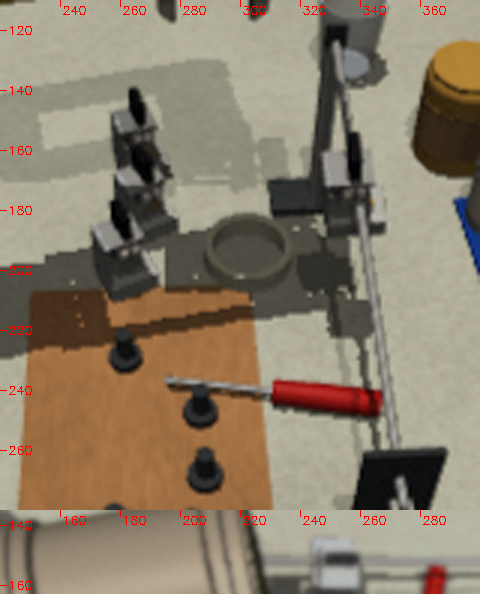

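The hanger is rolling along the bar (fin at about (335,158) in the side view), with three left on the bench. Next is hanger B.

apply_moves --deltas '[[60,[36,-17,10],0],[60,[36,-17,20],0],[60,[36,-17,30],0],[60,[34,-17,30],0],[50,[0,0,30],-0.14]]'

```text
t: 17.77
tool_pos: [0.4532, 0.2848, 0.3735]
orientation: [-2.059, -2.372, -0.002]
force: [0.6, -1.3, 0.3]
opening: 0.054
```

apply_moves --deltas '[[50,[0,0,40],-0.14],[44,[0,0,30],0],[44,[0,0,0],0]]'

```text
t: 18.15
tool_pos: [0.4533, 0.2822, 0.3015]
orientation: [-1.894, -2.504, 0.007]
force: [-0.3, -0.5, 0.8]
opening: 0.044
```

```bash
cat >> h.py <<'E'
def go(X,Y,Z):
    """tool-axis deltas (mm) from the present pose to a world TCP point; prints jaw angle"""
    from scipy.spatial.transform import Rotation as Ro
    r=robot.read_state();R=Ro.from_rotvec(r["orientation"]).as_matrix()
    print("jaw",np.degrees(np.arctan2(R[1,1],R[0,1])).round(2),"d",(R.T@(np.array([X,Y,Z])-r["tool_pos"])*1000).round(1),"at",r["tool_pos"].round(4),"t",r["t"],r["opening"].round(4))
def darkfin(img,x0,x1,y0,y1,th=100):
    m=(img.astype(int).sum(2)<th)[y0:y1,x0:x1].astype(np.uint8)
    n,l,st,ce=cv2.connectedComponentsWithStats(m)
    for i in range(1,n):
        if st[i,4]>8: print(st[i],(ce[i]+[x0,y0]).round(1))
E
python3 - <<'E'
from h import *
go(.451,.2815,.267)
s=viewer.read_camera("side")
print("rail fins");darkfin(s,325,372,120,290)
E
```

```text
Traceback (most recent call last):
  File "h.py", line 28, in go
    print("jaw",np.degrees(np.arctan2(R[1,1],R[0,1])).round(2),"d",(R.T@(np.array([X,Y,Z])-r["tool_pos"])*1000).round(1),"at",r["tool_pos"].round(4),"t",r["t"],r["opening"].round(4))
                                                                                                                                                                ^^^^^^^^^^^^^^^^^^
AttributeError: 'float' object has no attribute 'round'
```

apply_moves --deltas '[[44,[0,-2.4,12],0],[44,[0,0,12],0],[44,[0,0,10],0],[44,[0,0,0],0]]'

```text
t: 18.65
tool_pos: [0.4512, 0.2817, 0.2693]
orientation: [-1.895, -2.505, 0.002]
force: [0.4, -0.3, 0.5]
opening: 0.044
```

```bash
sed -i 's/r\["opening"\].round(4)/round(r["opening"],4)/' h.py
python3 - <<'E'
from h import *
go(.451,.2815,.267)
s=viewer.read_camera("side")
print("rail fins");darkfin(s,325,372,120,290)
cv2.imwrite("pics/p.png",s)
E
```

```text
jaw 15.8 d [-0.2 -0.3  2.3] at [0.4512 0.2817 0.2693] t 18.65 0.044
rail fins
[ 3  0  8  6 31] [331.2 121.9]
[33 24  6 19 42] [359.9 152.9]
[ 0 53 13  8 46] [331.8 176.7]
[12 76  6 17 63] [339.5 204.4]
[  0 119  22  10 115] [337.7 243.8]
[ 12 141  31  21 418] [351.4 270.3]
```

apply_moves --deltas '[[0,[0,0,0],0],[0,[0,0,0],0],[0,[0,0,0],0],[0,[0,0,0],0]]'

```text
t: 19.2
tool_pos: [0.4516, 0.282, 0.2704]
orientation: [1.895, 2.506, 0.0]
force: [-1.0, 0.2, -2.5]
opening: 0.0097
```

apply_moves --deltas '[[0,[0,0,-25],0],[0,[0,0,-40],0],[0,[0,0,-45],0.14],[0,[0,0,-45],0.136],[0,[0,0,-28],0]]'

```text
t: 19.82
tool_pos: [0.4516, 0.2819, 0.4555]
orientation: [2.224, 2.218, 0.003]
force: [0.7, 0.3, -3.7]
opening: 0.0099
```

apply_moves --deltas '[[0,[-36,30,0],0],[0,[-36,30,0],0],[0,[-36,30,0],0],[0,[-34,28,0],0],[0,[0,0,0],0]]'

```text
t: 20.45
tool_pos: [0.5708, 0.1373, 0.452]
orientation: [-2.226, -2.217, 0.003]
force: [-0.3, 0.9, -4.0]
opening: 0.0099
```

```bash
python3 - <<'E'
from h import *
go(.6415,.140,.4535)
for yy in (-.159,-.1,-.05,0,.02):
    print(yy,proj("side",np.array([.6415,yy,.175+.1763*(yy-.01)+.043])))
s=viewer.read_camera("side")
print("rail fins");darkfin(s,325,372,120,290)
E
```

```text
jaw -0.23 d [ 3.  70.7 -1.6] at [0.5708 0.1373 0.452 ] t 20.45 0.0099
-0.159 (np.float64(352.7063030504454), np.float64(241.8494704709945))
-0.1 (np.float64(349.18303916169964), np.float64(217.86774585741466))
-0.05 (np.float64(346.3787145137792), np.float64(198.77960952782422))
0 (np.float64(343.7265332093699), np.float64(180.72706402568474))
0.02 (np.float64(342.70551716615324), np.float64(173.77733606103183))
rail fins
[ 3  0  8  6 30] [331.1 121.9]
[33 24  5 16 30] [359.6 151.5]
[ 0 52 13  9 46] [331.8 176.7]
[13 79  5 17 59] [339.8 207. ]
[  0 119  22  10 104] [337.8 244. ]
[ 12 141  31  21 416] [351.3 270.4]
```

apply_moves --deltas '[[0,[3,15,-2],0],[0,[0,15,0],0],[0,[0,14,0],0],[0,[0,0,0],0]]'

```text
t: 21.0
tool_pos: [0.6125, 0.1443, 0.4543]
orientation: [-2.217, -2.22, 0.005]
force: [-6.3, -0.9, -0.4]
opening: 0.0106
```

apply_moves --deltas '[[0,[0,10,0],0],[0,[0,10,0],0],[0,[0,0,0],0]]'

```text
t: 21.38
tool_pos: [0.6322, 0.1445, 0.455]
orientation: [-2.217, -2.221, 0.004]
force: [-8.5, 0.5, 2.9]
opening: 0.0144
```

```bash
python3 - <<'E'
from h import *
go(.6415,.140,.4535)
s=viewer.read_camera("side");a=cv2.imread("pics/side0.png")
d=(cv2.absdiff(s,a).sum(2)>90).astype(np.uint8)
d[:, :325]=0;d[:190]=0
n,l,st,ce=cv2.connectedComponentsWithStats(d)
for i in range(1,n):
    if st[i,4]>25: print(st[i],ce[i])
E
```

```text
jaw 0.09 d [-4.5  9.3  1.4] at [0.6322 0.1445 0.455 ] t 21.375 0.0144
[325 190  33  43 417] [338.12470024 208.34532374]
[343 190  29  24 541] [357.34935305 199.96672828]
[325 209   8   8  35] [327.94285714 212.71428571]
[332 218   8  16  87] [335.96551724 224.45977011]
[332 239  11   5  37] [337.27027027 241.48648649]
[345 244   5  16  34] [347.11764706 251.85294118]
[351 244   5  13  35] [353.17142857 249.94285714]
[332 249  13  11 120] [337.36666667 254.3       ]
```

Fx is -6 N from x = 0.61, so this hanger's foot met the bar. Hanger B is seated higher in the grip than hanger A was. I'll back out, then check where hanger 1 stopped.

apply_moves --deltas '[[0,[0,-20,0],0],[0,[0,-25,0],0],[0,[0,-20,0],0],[0,[0,0,0],0]]'

```text
t: 21.92
tool_pos: [0.5671, 0.1441, 0.4554]
orientation: [-2.219, -2.223, -0.0]
force: [0.6, -0.4, -2.9]
opening: 0.0096
```

```bash
python3 - <<'E'
from h import *
go(.6415,.140,.4355)
s=viewer.read_camera("side");t=viewer.read_camera("top")
cv2.imwrite("pics/side_q.png",s);cv2.imwrite("pics/top_q.png",t)
a=np.hstack([crop(s,280,85,100,190,3,10),crop(t,220,120,130,190,3,10)])
cv2.imwrite("pics/q.png",a);print(a.shape)
E
```

```text
jaw 0.09 d [-4.2 74.4 19.9] at [0.5671 0.1441 0.4554] t 21.925 0.0096
(570, 690, 3)
```

View pics/q.png

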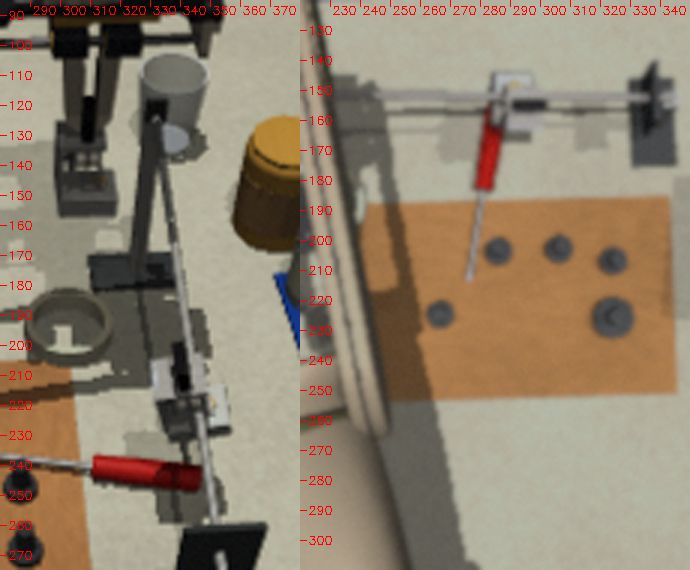

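The camera shows hanger 1 standing still halfway down the bar (side (340,207), top (290,153)), leaning toward the robot. Hanger B is back outside and upright. Now to measure hanger 1 and hanger B's foot height.

```bash
python3 - <<'E'
from h import *
t=cv2.imread("pics/top_q.png");s=cv2.imread("pics/side_q.png")
print("top dark");darkfin(t,275,320,138,170,150)
print("side dark");darkfin(s,328,362,190,235,150)
print(tri((296,154),(340.3,206)))
def py(u,v,y):
    o,d=ray("side",u,v);return o+d*(y-o[1])/d[1]
# B foot front-bottom corners by right and bottom edges
g=s.astype(int).sum(2)
for v in (140,146,150,153,155,156,157,158): print(v,g[v,294:324])
for l in [(29,-20,22),(29,-20,0),(-23,-20,0)]: print(proj("side",np.array([.5671,.1441,.4554-.2704])+np.array(l)/1000))
E
```

```text
top dark
[17 16  9  2 18] [296.  154.5]
[ 7 23  5  4  9] [283.8 162.7]
side dark
[ 0  3  2 11 13] [328.4 198.2]
[ 9  9  7 17 81] [339.6 207.2]
[  5  27  13  18 107] [338.9 224.2]
[21 37  7  3 14] [352.  228.1]
(array([ 0.62560908, -0.06700439,  0.20232612]), np.float64(0.0004090577845475492))
140 [422 431 434 371 145 113 183 289 279  99 131 211 262 252 200 202 280 304
 222 206 391 491 492 505 529 522 521 522 525 517]
146 [415 417 419 387 208 123 138 151 143 127 135 131 133 124 136 147 141 131
 113 132 182 174 215 226 344 508 516 516 521 530]
150 [424 421 414 415 334 128 164 210 214 216 223 233 226 223 227 226 227 226
 230 236 230 234 232 231 264 389 521 518 517 514]
153 [417 422 425 418 380 202 152 149 151 149 150 147 147 149 150 151 154 150
 156 146 153 149 149 152 217 401 518 516 517 510]
155 [415 409 417 415 381 234 148 147 152 149 148 152 147 148 148 148 152 151
 151 153 157 152 154 155 245 434 508 513 515 479]
156 [412 411 410 419 395 279 153 161 165 170 169 169 170 170 164 176 199 195
 193 194 194 192 191 190 284 467 502 487 483 457]
157 [414 411 416 418 407 361 259 266 294 290 293 291 288 286 287 291 325 327
 317 319 323 322 320 331 398 502 471 428 420 382]
158 [416 420 417 427 423 415 406 411 417 414 413 417 413 406 411 410 411 426
 422 424 415 425 450 461 505 485 419 415 413 376]
(np.float64(319.24717194065636), np.float64(149.68366916829987))
(np.float64(318.675828981766), np.float64(155.9639888821245))
(np.float64(299.227988018945), np.float64(156.58550802879353))
```

apply_moves --deltas '[[0,[-4,0,10],0],[0,[0,15,9.5],0],[0,[0,13,0],0],[0,[0,0,0],0]]'

```text
t: 22.52
tool_pos: [0.5974, 0.1386, 0.4351]
orientation: [-2.222, -2.22, 0.001]
force: [-0.1, 0.0, -2.8]
opening: 0.0099
```

```bash
python3 - <<'E'
from h import *
go(.6415,.140,.4360)
E
```

```text
jaw -0.04 d [ 1.4 44.1 -0.9] at [0.5974 0.1386 0.4351] t 22.525 0.0099
```

apply_moves --deltas '[[0,[1,8,-0.5],0],[0,[0,7,0],0],[0,[0,0,0],0]]'

```text
t: 22.9
tool_pos: [0.6119, 0.1399, 0.4364]
orientation: [2.222, 2.221, 0.0]
force: [-0.9, 0.6, -3.3]
opening: 0.0099
```

apply_moves --deltas '[[0,[0,7,0],0],[0,[0,0,0],0]]'

```text
t: 23.15
tool_pos: [0.6188, 0.1399, 0.4362]
orientation: [2.222, 2.221, 0.0]
force: [-0.2, 0.2, -3.5]
opening: 0.0093
```

apply_moves --deltas '[[0,[0,7,0],0],[0,[0,0,0],0]]'

```text
t: 23.4
tool_pos: [0.6259, 0.1398, 0.4362]
orientation: [2.222, 2.221, 0.0]
force: [-0.4, 0.5, -2.7]
opening: 0.01
```

apply_moves --deltas '[[0,[0,8,0],0],[0,[0,7.5,0],0],[0,[0,0,0],0]]'

```text
t: 23.78
tool_pos: [0.6416, 0.1398, 0.436]
orientation: [-2.222, -2.221, 0.0]
force: [0.5, -0.5, -3.2]
opening: 0.0096
```

apply_moves --deltas '[[0,[0,0,5],0],[0,[0,0,5],0],[0,[0,0,0],0]]'

```text
t: 24.15
tool_pos: [0.6409, 0.1399, 0.4258]
orientation: [-2.221, -2.221, 0.001]
force: [0.2, -0.8, -2.8]
opening: 0.0099
```

apply_moves --deltas '[[0,[0,0,3],0],[0,[0,0,0],0]]'

```text
t: 24.4
tool_pos: [0.6409, 0.1398, 0.425]
orientation: [2.221, 2.22, 0.002]
force: [-3.9, -1.6, 5.7]
opening: 0.0096
```

Contact at 0.425 with Fx -4 N could be a cheek. I'll shift the hanger -3 mm in x and feel again.

apply_moves --deltas '[[0,[0,0,-3],0],[0,[0,-3,0],0],[0,[0,0,3],0],[0,[0,0,0],0]]'

```text
t: 24.9
tool_pos: [0.6378, 0.1398, 0.425]
orientation: [2.221, 2.22, 0.001]
force: [-5.1, -1.1, 7.4]
opening: 0.0099
```

apply_moves --deltas '[[0,[0,0,1],0],[0,[0,0,0],0]]'

```text
t: 25.15
tool_pos: [0.6378, 0.1398, 0.4248]
orientation: [2.221, 2.22, 0.002]
force: [-6.0, -2.1, 10.6]
opening: 0.0098
```

apply_moves --deltas '[[0,[0,0,1],0],[0,[0,0,0],0]]'

```text
t: 25.4
tool_pos: [0.6378, 0.1397, 0.4247]
orientation: [2.22, 2.22, 0.003]
force: [-7.6, -3.2, 14.9]
opening: 0.0098
```

apply_moves --deltas '[[0,[0,0,-5],0],[0,[0,7,0],0],[0,[0,0,3],0],[0,[0,0,0],0]]'

```text
t: 25.9
tool_pos: [0.6456, 0.1397, 0.4249]
orientation: [2.221, 2.22, 0.003]
force: [-0.4, -1.9, 8.0]
opening: 0.01
```

apply_moves --deltas '[[0,[0,0,2],0],[0,[0,0,0],0]]'

```text
t: 26.15
tool_pos: [0.6456, 0.1396, 0.4246]
orientation: [2.22, 2.219, 0.005]
force: [-2.9, -1.6, 14.8]
opening: 0.0099
```

apply_moves --deltas '[[0,[0,0,2],0],[0,[0,0,0],0]]'

```text
t: 26.4
tool_pos: [0.6458, 0.1394, 0.4241]
orientation: [2.219, 2.217, 0.007]
force: [-4.6, -3.9, 21.0]
opening: 0.0097
```

The contact height is the same over 8 mm of x, so these are the rollers. Hanger 1 probably leaned because it was released off centre. I'll probe the cheeks to centre this one.

apply_moves --deltas '[[0,[0,0,-7],0],[0,[0,0,0],0],[0,[0,2,0],0],[0,[0,0,0],0]]'

```text
t: 26.9
tool_pos: [0.6471, 0.1399, 0.4253]
orientation: [-2.221, -2.221, 0.002]
force: [-1.1, 0.4, -1.2]
opening: 0.01
```

apply_moves --deltas '[[0,[0,2,0],0],[0,[0,0,0],0]]'

```text
t: 27.15
tool_pos: [0.6485, 0.14, 0.4252]
orientation: [-2.22, -2.22, 0.005]
force: [-7.3, -0.8, -0.9]
opening: 0.0103
```

apply_moves --deltas '[[0,[0,-5,0],0],[0,[0,-6,0],0],[0,[0,0,0],0]]'

```text
t: 27.52
tool_pos: [0.6377, 0.14, 0.4263]
orientation: [2.221, 2.221, 0.0]
force: [1.1, -0.2, -2.7]
opening: 0.0102
```

apply_moves --deltas '[[0,[0,-2,0],0],[0,[0,0,0],0]]'

```text
t: 27.78
tool_pos: [0.636, 0.1399, 0.4263]
orientation: [2.222, 2.221, 0.0]
force: [0.2, 0.8, -2.8]
opening: 0.0098
```

apply_moves --deltas '[[0,[0,-2,0],0],[0,[0,0,0],0]]'

```text
t: 28.02
tool_pos: [0.634, 0.1399, 0.4263]
orientation: [2.222, 2.221, 0.0]
force: [-0.2, -0.2, -3.2]
opening: 0.0095
```

apply_moves --deltas '[[0,[0,-2,0],0],[0,[0,0,0],0]]'

```text
t: 28.28
tool_pos: [0.6324, 0.1398, 0.4267]
orientation: [2.221, 2.22, 0.002]
force: [4.8, -0.3, -2.8]
opening: 0.0099
```

apply_moves --deltas '[[0,[0,-2,0],0],[0,[0,0,0],0]]'

```text
t: 28.52
tool_pos: [0.6308, 0.1398, 0.4271]
orientation: [2.22, 2.219, 0.005]
force: [8.6, -0.7, -3.4]
opening: 0.0099
```

apply_moves --deltas '[[0,[0,-2,0],0],[0,[0,0,0],0]]'

```text
t: 28.78
tool_pos: [0.629, 0.1397, 0.4274]
orientation: [2.22, 2.218, 0.006]
force: [10.5, 0.1, -3.1]
opening: 0.0107
```

The cheeks touch at 0.633 and 0.647, so the centre is x = 0.640. I'll go there, set it down and release.

apply_moves --deltas '[[0,[0,6,0],0],[0,[0,6,0],0],[0,[0,0,0],0]]'

```text
t: 29.15
tool_pos: [0.6402, 0.1399, 0.4257]
orientation: [-2.221, -2.221, 0.001]
force: [-0.2, 0.2, -2.6]
opening: 0.0099
```

apply_moves --deltas '[[0,[0,0,1],0],[0,[0,0,0],0]]'

```text
t: 29.4
tool_pos: [0.6399, 0.1399, 0.4255]
orientation: [2.221, 2.221, 0.0]
force: [0.3, 0.1, 0.0]
opening: 0.01
```

```bash
python3 - <<'E'
from h import *
go(.640,.140,.4250);print(robot.read_state()["force"])
s=viewer.read_camera("side");print("h1");darkfin(s,328,362,190,250,150)
E
```

```text
jaw -0.01 d [0.1 0.1 0.5] at [0.6399 0.1399 0.4255] t 29.4 0.01
[0.26368503 0.13554137 0.04468021]
h1
[ 0  3  2 11 13] [328.4 198.2]
[ 9  9  7 17 80] [339.6 207.3]
[  0  27  19  32 262] [338.5 235.7]
[21 37  7  3 14] [352.  228.1]
```

apply_moves --deltas '[[60,[0,0,0],0],[60,[0,0,0],0],[60,[0,0,0],0],[60,[0,0,-30],0],[60,[0,0,-30],0]]'

```text
t: 30.08
tool_pos: [0.6399, 0.1399, 0.4854]
orientation: [-2.221, -2.221, 0.002]
force: [-0.6, -0.3, -0.7]
opening: 0.0552
```

```bash
python3 - <<'E'
from h import *
print(robot.read_state()["t"]);s=viewer.read_camera("side");darkfin(s,325,362,130,250,150);cv2.imwrite("pics/side_r1.png",s)
E
```

```text
30.075
[  1   0   8  21 105] [328.8 139.4]
[33  8  4 27 70] [360.  153.1]
[11 15  8 19 93] [338.5 153.8]
[  0  22  18  30 250] [330.6 169.4]
[16 46  5  3 12] [343.2 176.8]
[  0  55  19  31 223] [333.5 198.5]
[  0  87  22  33 273] [338.1 236.2]
[24 97  7  3 14] [352.  228.1]
```

apply_moves --deltas '[[60,[0,-40,0],0],[60,[0,-40,0],0],[60,[0,-40,0],0],[60,[0,-40,0],0],[60,[0,-20,0],0]]'

```text
t: 30.75
tool_pos: [0.4584, 0.14, 0.4854]
orientation: [2.221, 2.221, 0.001]
force: [0.5, -0.4, 0.1]
opening: 0.0598
```

```bash
python3 - <<'E'
from h import *
print(robot.read_state()["t"],robot.read_state()["tool_pos"]);s=viewer.read_camera("side");darkfin(s,325,362,130,270,150);cv2.imwrite("pics/side_r2.png",s)
t=viewer.read_camera("top");cv2.imwrite("pics/top_r2.png",t);print("top");darkfin(t,240,345,138,170,150)
E
```

```text
30.75 [0.45840253 0.14001267 0.48541459]
[  0   0  21  86 522] [333.4 175.6]
[33  8  4 27 73] [359.9 153. ]
[19 65  6  3 16] [346.5 195.9]
[  0  87  22  42 324] [337.7 235.9]
[24 97  7  3 14] [352.  228.1]
[ 15 130  22  10 202] [351.  264.7]
top
[93  6  5  7 22] [335.5 147.5]
[21 11  9  3 13] [264.9 150. ]
[91 15  9 12 61] [334.6 158.7]
[52 16  9  2 18] [296.  154.5]
[42 23  5  4 10] [283.9 162.8]
```

Hanger B rolls upright (fin x≈0.638). While it rolls I'll go to hanger C.

apply_moves --deltas '[[60,[28,-1,20],0],[60,[27.5,-1,35],0],[55,[0,0,40],-0.16],[50,[0,0,40],-0.16],[44,[0,0,40],-0.16]]'

```text
t: 31.48
tool_pos: [0.4586, 0.1955, 0.3088]
orientation: [1.623, 2.69, 0.0]
force: [0.8, 0.1, 0.3]
opening: 0.0458
```

apply_moves --deltas '[[44,[0,0,5],0],[44,[0,0,0],0]]'

```text
t: 31.72
tool_pos: [0.4587, 0.1955, 0.306]
orientation: [1.635, 2.682, 0.0]
force: [0.0, 0.1, -0.4]
opening: 0.0438
```

```bash
python3 - <<'E'
from h import *
go(.4565,.1955,.269)
t=viewer.read_camera("top");cv2.imwrite("pics/top_r3.png",t);print("top");darkfin(t,240,345,138,170,150)
s=viewer.read_camera("side");cv2.imwrite("pics/side_r3.png",s)
a=cv2.imread("pics/side0.png")
E
```

```text
jaw 27.28 d [ 1.  -1.9 37. ] at [0.4587 0.1955 0.306 ] t 31.725 0.0438
top
[93  6  5  7 24] [335.4 147.4]
[45 12  9  3 20] [289.  150.8]
[91 15  9 12 61] [334.6 158.6]
[58 16 10  2 17] [302.3 154.5]
[41 24  7  3 19] [284.  162.9]
```

B knocked A down by 6 px (296→302). I'll grasp C and look again.

apply_moves --deltas '[[44,[1,-1.9,13],0],[44,[0,0,12],0],[44,[0,0,12],0],[44,[0,0,0],0]]'

```text
t: 32.33
tool_pos: [0.4552, 0.1952, 0.2665]
orientation: [-1.629, -2.684, 0.003]
force: [0.2, 0.6, 0.0]
opening: 0.0441
```

apply_moves --deltas '[[0,[0,0,0],0],[0,[0,0,0],0],[0,[0,0,0],0],[0,[0,0,0],0]]'

```text
t: 32.83
tool_pos: [0.456, 0.1955, 0.2685]
orientation: [1.63, 2.685, 0.001]
force: [-2.3, -1.2, -2.0]
opening: 0.0096
```

```bash
python3 - <<'E'
from h import *
go(.4565,.1955,.269)
t=viewer.read_camera("top");print("top");darkfin(t,240,345,138,170,150)
E
```

```text
jaw 27.49 d [-0.2  0.4 -0.5] at [0.456  0.1955 0.2685] t 32.825 0.0096
top
[93  6  5  7 20] [335.6 147.3]
[51 12  9  3 18] [295.2 150.6]
[64 16 10  2 11] [308.1 154.9]
[91 16  9 11 63] [334.6 158.9]
[42 24  6  3 16] [284.4 163. ]
```

apply_moves --deltas '[[0,[0,0,-25],0],[0,[0,0,-40],0],[0,[0,0,-40],0.16],[0,[0,0,-40],0.16],[0,[0,0,-20],0.16]]'

```text
t: 33.5
tool_pos: [0.456, 0.1955, 0.4355]
orientation: [2.227, 2.215, 0.003]
force: [-0.1, -0.4, -3.2]
opening: 0.0092
```

apply_moves --deltas '[[0,[-18,35,0],0],[0,[-18,35,0],0],[0,[-18,30,0],0],[0,[0,22,0],0],[0,[0,0,0],0]]'

```text
t: 34.12
tool_pos: [0.5787, 0.1409, 0.4319]
orientation: [-2.222, -2.219, 0.003]
force: [-0.5, 0.1, -3.7]
opening: 0.0096
```

```bash
cat >> h.py <<'E'
def footcheck(z0):
    "predicted vs seen foot of the held hanger in the side view: bottom edge row, left/right edge columns"
    r=robot.read_state();p=r["tool_pos"]-np.array([0,0,z0]);s=viewer.read_camera("side")
    a=proj("side",p+np.array([-.023,-.02,0]));b=proj("side",p+np.array([.029,-.02,0]));g=s.astype(float).sum(2)
    u=int((a[0]+b[0])/2);v=(a[1]+b[1])/2;vi=int(v)
    print("bottom pred",round(v,1),"col",vi-6,g[vi-6:vi+8,u-4:u+5].mean(1).round())
    print("left/right pred",round(a[0],1),round(b[0],1),int(a[0])-5,g[vi-3,int(a[0])-5:int(a[0])+6],int(b[0])-5,g[vi-3,int(b[0])-5:int(b[0])+6])
E
python3 - <<'E'
from h import *
go(.640,.140,.4345);footcheck(.2685)
t=viewer.read_camera("top");print("top");darkfin(t,240,345,138,170,150)
E
```

```text
jaw -0.07 d [-0.8 61.3 -2.8] at [0.5787 0.1409 0.4319] t 34.125 0.0096
bottom pred 162.9 col 156 [209. 182. 151. 147. 146. 153. 260. 408. 414. 419. 434. 432. 411. 318.]
left/right pred 303.4 322.5 298 [422. 418. 416. 412. 371. 227. 142. 148. 150. 152. 150.] 317 [154. 151. 149. 149. 153. 214. 296. 175. 128. 124. 124.]
top
[93  6  5  7 24] [335.6 147.5]
[51 12  9  2 17] [295.2 150.5]
[64 16 10  2 11] [308.1 154.9]
[91 16  9 11 62] [334.6 158.7]
[42 24  6  3 13] [284.9 162.9]
```

Foot edges match the prediction within 0.5 px, so the grip is nominal. Inserting C.

apply_moves --deltas '[[0,[-0.8,14,-2],0],[0,[0,14,0],0],[0,[0,0,0],0]]'

```text
t: 34.6
tool_pos: [0.6056, 0.1409, 0.435]
orientation: [-2.221, -2.221, 0.001]
force: [-0.7, -1.0, -3.0]
opening: 0.0097
```

apply_moves --deltas '[[0,[0,7,0],0],[0,[0,7,0],0],[0,[0,0,0],0]]'

```text
t: 34.98
tool_pos: [0.6201, 0.1406, 0.4351]
orientation: [-2.222, -2.221, 0.0]
force: [0.2, -0.6, -4.2]
opening: 0.0098
```

apply_moves --deltas '[[0,[0,7,0],0],[0,[0,0,0],0]]'

```text
t: 35.22
tool_pos: [0.6272, 0.1406, 0.4351]
orientation: [-2.222, -2.221, 0.0]
force: [0.2, 0.4, -3.2]
opening: 0.0102
```

apply_moves --deltas '[[0,[0,7,0],0],[0,[0,6,0],0],[0,[0,0,0],0],[0,[0,0,5],0],[0,[0,0,3.5],0]]'

```text
t: 35.85
tool_pos: [0.6397, 0.1406, 0.4261]
orientation: [-2.221, -2.221, 0.001]
force: [0.7, 0.1, -3.7]
opening: 0.0097
```

apply_moves --deltas '[[0,[0,0,1],0],[0,[0,0,0],0]]'

```text
t: 36.1
tool_pos: [0.6398, 0.1406, 0.4256]
orientation: [-2.221, -2.221, 0.0]
force: [0.4, -0.3, -3.2]
opening: 0.0099
```

apply_moves --deltas '[[0,[0,0,1],0],[0,[0,0,0],0]]'

```text
t: 36.35
tool_pos: [0.6399, 0.1406, 0.4248]
orientation: [2.222, 2.221, 0.0]
force: [0.5, -0.4, -3.0]
opening: 0.0094
```

apply_moves --deltas '[[0,[0,0,1],0],[0,[0,0,0],0]]'

```text
t: 36.6
tool_pos: [0.6399, 0.1406, 0.4236]
orientation: [-2.222, -2.221, 0.0]
force: [-0.2, 0.2, -2.5]
opening: 0.0098
```

apply_moves --deltas '[[0,[0,0,0.7],0],[0,[0,0,0],0]]'

```text
t: 36.85
tool_pos: [0.6399, 0.1406, 0.4229]
orientation: [-2.222, -2.221, 0.0]
force: [-0.5, -0.1, -3.1]
opening: 0.01
```

apply_moves --deltas '[[0,[0,0,0.8],0],[0,[0,0,0],0]]'

```text
t: 37.1
tool_pos: [0.6399, 0.1406, 0.4221]
orientation: [-2.222, -2.221, 0.0]
force: [0.1, -0.2, -4.0]
opening: 0.0102
```

apply_moves --deltas '[[0,[0,0,0.8],0],[0,[0,0,0],0]]'

```text
t: 37.35
tool_pos: [0.6399, 0.1406, 0.4213]
orientation: [-2.222, -2.221, 0.0]
force: [-0.7, -0.8, -4.0]
opening: 0.0099
```

apply_moves --deltas '[[0,[0,0,0.8],0],[0,[0,0,0],0]]'

```text
t: 37.6
tool_pos: [0.6399, 0.1406, 0.4205]
orientation: [-2.222, -2.221, 0.0]
force: [0.1, -0.7, -3.2]
opening: 0.0097
```

apply_moves --deltas '[[0,[0,0,1],0],[0,[0,0,0],0]]'

```text
t: 37.85
tool_pos: [0.6399, 0.1406, 0.42]
orientation: [2.221, 2.221, 0.001]
force: [-1.0, -0.1, -1.0]
opening: 0.0099
```

apply_moves --deltas '[[0,[0,0,0.8],0],[0,[0,0,0],0]]'

```text
t: 38.1
tool_pos: [0.6399, 0.1405, 0.4197]
orientation: [2.221, 2.221, 0.001]
force: [-2.8, -1.5, 4.1]
opening: 0.01
```

```bash
python3 - <<'E'
from h import *
f=robot.read_state();print(f["force"],f["tool_pos"])
E
```

```text
[-2.79455381 -1.45715588  4.10003981] [0.63991864 0.1405461  0.41974218]
```

apply_moves --deltas '[[0,[0,0,-0.8],0],[60,[0,0,0],0],[60,[0,0,0],0],[60,[0,0,0],0],[60,[0,0,-30],0]]'

```text
t: 38.72
tool_pos: [0.6394, 0.1405, 0.4464]
orientation: [-2.219, -2.219, 0.008]
force: [0.8, 0.4, 0.7]
opening: 0.045
```

apply_moves --deltas '[[60,[0,0,-35],0],[60,[0,-40,0],0],[60,[0,-45,0],0],[60,[0,-45,0],0],[60,[0,-45,0],0]]'

```text
t: 39.35
tool_pos: [0.4635, 0.1406, 0.4846]
orientation: [2.222, 2.221, 0.0]
force: [-0.7, 0.1, 1.1]
opening: 0.0599
```

```bash
python3 - <<'E'
from h import *
go(.434,.1225,.269)
t=viewer.read_camera("top");print("top");darkfin(t,240,345,138,170,150)
E
```

```text
jaw -0.01 d [-18.2 -29.5 215.6] at [0.4635 0.1406 0.4846] t 39.35 0.0599
top
[93  6  5  7 22] [335.5 147.5]
[15 10  9  3 26] [258.8 149. ]
[51 12  9  2 16] [295.4 150.6]
[64 17 10  1 10] [308.5 155. ]
[91 16  9 11 58] [334.7 158.7]
[42 24  6  3 15] [284.5 162.9]
```

apply_moves --deltas '[[60,[-9,-15,20],0],[60,[-9,-14.5,35],0],[55,[0,0,40],-0.155],[50,[0,0,40],-0.155],[44,[0,0,40],-0.145]]'

```text
t: 40.02
tool_pos: [0.4353, 0.1226, 0.3086]
orientation: [1.657, 2.668, 0.001]
force: [0.6, 0.1, -0.1]
opening: 0.0457
```

apply_moves --deltas '[[44,[0,0,5],0],[44,[0,0,0],0]]'

```text
t: 40.28
tool_pos: [0.4357, 0.1227, 0.3056]
orientation: [1.668, 2.662, 0.001]
force: [-0.8, -0.3, -0.0]
opening: 0.0443
```

```bash
python3 - <<'E'
from h import *
go(.434,.1225,.269)
t=viewer.read_camera("top");print("top");darkfin(t,240,345,138,170,150)
E
```

```text
jaw 25.87 d [ 0.6 -1.7 36.6] at [0.4357 0.1227 0.3056] t 40.275 0.0443
top
[93  6  5  7 25] [335.4 147.4]
[39  9 10  3 21] [283.5 148.4]
[53 12 10  3 23] [297.3 150.8]
[91 15  9 12 68] [334.5 158.7]
[67 16 10  2 16] [310.8 154.6]
[40 23  8  5 28] [284.  162.6]
```

apply_moves --deltas '[[44,[0.5,-1.7,13],0],[44,[0,0,12],0],[44,[0,0,10.5],0],[44,[0,0,0],0]]'

```text
t: 40.83
tool_pos: [0.4331, 0.1222, 0.2678]
orientation: [-1.663, -2.663, 0.003]
force: [0.0, 0.2, 1.0]
opening: 0.0442
```

apply_moves --deltas '[[0,[0,0,0],0],[0,[0,0,0],0],[0,[0,0,0],0],[0,[0,0,0],0]]'

```text
t: 41.32
tool_pos: [0.4337, 0.1224, 0.2694]
orientation: [1.663, 2.665, 0.001]
force: [-1.1, -0.8, -2.4]
opening: 0.0095
```

```bash
python3 - <<'E'
from h import *
go(.434,.1225,.269)
t=viewer.read_camera("top");print("top");darkfin(t,240,345,138,170,150)
E
```

```text
jaw 26.06 d [0.  0.3 0.4] at [0.4337 0.1224 0.2694] t 41.325 0.0095
top
[93  6  5  7 23] [335.5 147.6]
[54 10  9  2 18] [298.  148.5]
[67 12 10  3 19] [311.8 150.6]
[80 15 20 12 79] [332.8 158. ]
```

C pushed A and B further (B at u=312, A near the stop). Now to carry D.

apply_moves --deltas '[[0,[0,0,-25],0],[0,[0,0,-40],0],[0,[0,0,-40],0.155],[0,[0,0,-40],0.155],[0,[0,0,-20],0.145]]'

```text
t: 42.0
tool_pos: [0.4338, 0.1224, 0.4364]
orientation: [2.226, 2.215, 0.003]
force: [0.2, -0.3, -3.0]
opening: 0.0103
```

apply_moves --deltas '[[0,[4,35,0],0],[0,[5,35,0],0],[0,[5,35,0],0],[0,[4,35,0],0],[0,[0,0,0],0]]'

```text
t: 42.62
tool_pos: [0.575, 0.1403, 0.432]
orientation: [-2.221, -2.22, 0.004]
force: [-1.6, 0.1, -2.8]
opening: 0.01
```

```bash
python3 - <<'E'
from h import *
go(.640,.140,.4355);footcheck(.2694)
t=viewer.read_camera("top");print("top");darkfin(t,240,345,138,170,150)
E
```

```text
jaw -0.03 d [-0.3 65.  -3.7] at [0.575  0.1403 0.432 ] t 42.625 0.01
bottom pred 163.3 col 157 [208. 186. 153. 148. 147. 159. 276. 413. 417. 430. 432. 413. 330. 192.]
left/right pred 302.0 321.2 297 [417. 419. 419. 413. 364. 195. 148. 146. 147. 151. 149.] 316 [149. 150. 153. 148. 151. 239. 400. 375. 172. 123. 125.]
top
[94  6  4  4 10] [335.9 146. ]
[62 10  9  3 26] [305.8 149. ]
[75 12 10  3 21] [319.8 150.9]
[42 17  6  3 13] [284.7 156.3]
[88 16 11  3 17] [333.9 155.1]
```

The row has reached the stop (fins at u = 333.9, 319.8 and 305.8, about 40 mm apart). Inserting D.

apply_moves --deltas '[[0,[0,15,-3],0],[0,[0,15,0],0],[0,[0,0,0],0]]'

```text
t: 43.1
tool_pos: [0.6034, 0.1402, 0.4372]
orientation: [-2.222, -2.221, 0.0]
force: [-0.5, 0.5, -2.6]
opening: 0.0097
```

apply_moves --deltas '[[0,[0,7,0],0],[0,[0,7,0],0],[0,[0,0,0],0]]'

```text
t: 43.48
tool_pos: [0.6179, 0.1403, 0.4371]
orientation: [-2.222, -2.221, 0.0]
force: [-0.9, 0.8, -3.1]
opening: 0.0098
```

apply_moves --deltas '[[0,[0,7,0],0],[0,[0,0,0],0]]'

```text
t: 43.72
tool_pos: [0.625, 0.1402, 0.437]
orientation: [-2.222, -2.221, 0.0]
force: [-1.4, 1.3, -2.8]
opening: 0.0098
```

apply_moves --deltas '[[0,[0,8,0],0],[0,[0,7,0],0],[0,[0,0,0],0],[0,[0,0,7],0],[0,[0,0,6],0]]'

```text
t: 44.35
tool_pos: [0.6395, 0.1403, 0.4233]
orientation: [-2.221, -2.221, 0.001]
force: [-0.7, 0.4, -2.7]
opening: 0.0098
```

apply_moves --deltas '[[0,[0,0,1],0],[0,[0,0,0],0]]'

```text
t: 44.6
tool_pos: [0.6395, 0.1403, 0.423]
orientation: [-2.221, -2.221, 0.0]
force: [0.7, 1.2, -2.2]
opening: 0.0103
```

apply_moves --deltas '[[0,[0,0,1],0],[0,[0,0,0],0]]'

```text
t: 44.85
tool_pos: [0.6396, 0.1403, 0.4223]
orientation: [2.222, 2.221, 0.0]
force: [-0.0, -0.1, -2.2]
opening: 0.0097
```

apply_moves --deltas '[[0,[0,0,0.8],0],[0,[0,0,0],0]]'

```text
t: 45.1
tool_pos: [0.6396, 0.1403, 0.4213]
orientation: [-2.222, -2.221, 0.0]
force: [0.5, 0.3, -2.1]
opening: 0.0098
```

apply_moves --deltas '[[0,[0,0,0.8],0],[0,[0,0,0],0]]'

```text
t: 45.35
tool_pos: [0.6397, 0.1403, 0.4208]
orientation: [2.222, 2.221, 0.0]
force: [-0.3, 0.5, -2.1]
opening: 0.0101
```

apply_moves --deltas '[[0,[0,0,0.4],0],[0,[0,0,0],0]]'

```text
t: 45.6
tool_pos: [0.6397, 0.1403, 0.4206]
orientation: [2.221, 2.221, 0.001]
force: [-0.1, 0.1, 0.7]
opening: 0.0096
```

Contact, with the weight on the bar. Releasing.

apply_moves --deltas '[[60,[0,0,0],0],[60,[0,0,0],0],[60,[0,0,0],0],[60,[0,0,-30],0],[60,[0,0,-35],0]]'

```text
t: 46.22
tool_pos: [0.6395, 0.1403, 0.4848]
orientation: [-2.221, -2.22, 0.003]
force: [0.9, 0.6, 0.4]
opening: 0.0553
```

apply_moves --deltas '[[60,[0,-40,0],0],[60,[0,-45,0],0],[60,[0,-45,0],0],[60,[-30,-30,0],0],[60,[-30,-30,0],0]]'

```text
t: 46.85
tool_pos: [0.4484, 0.08, 0.4853]
orientation: [2.22, 2.222, 0.001]
force: [0.3, -0.4, 1.0]
opening: 0.06
```

```bash
python3 - <<'E'
from h import *
t=viewer.read_camera("top");print("top");darkfin(t,240,345,138,170,150)
wm=((t[:,:,2]<85)*255).astype(np.uint8);wm[:193]=0;wm[250:]=0;wm[:,:255]=0;wm[:,345:]=0
n,l,st,ce=cv2.connectedComponentsWithStats(wm)
for i in range(1,n):
    if st[i,4]>20: print("w",ce[i],st[i,2:],plane("top",*ce[i],.012))
go(.435,.027,.3)
cv2.imwrite("pics/top_s.png",t)
E
```

```text
top
[94  6  4  4 11] [335.8 145.9]
[17 10  9  2 18] [261.  148.5]
[62 10  9  3 26] [305.8 149. ]
[75 12 10  3 20] [319.6 150.8]
[42 17  6  3 12] [284.7 156.4]
[88 16 11  3 18] [333.7 155.1]
w [305.5106383  202.42553191] [ 8  8 47] [ 0.50270439 -0.10464834  0.012     ]
w [285.45238095 203.0952381 ] [ 8  7 42] [ 0.50228589 -0.03844168  0.012     ]
w [327.95375723 210.94797688] [ 17  19 173] [ 0.47251826 -0.17776295  0.012     ]
w [267.75       224.20454545] [ 5 12 44] [0.43441712 0.02165247 0.012     ]
jaw -0.0 d [-50.4 -11.2 185.5] at [0.4463 0.0778 0.4854] t 46.9 0.0597
```

D rolls down too. One weight seems to have been knocked: the large and one small now merge near (328,211). I've used up my pictures, so I'll resolve this numerically.

```bash
python3 - <<'E'
from h import *
t=cv2.imread("pics/top_s.png")
for v in range(197,232): print(v,"".join("%4d"%x for x in t[v,314:342,2]))
s=viewer.read_camera("side");cv2.imwrite("pics/side_s.png",s)
m=((s[:,:,2]<75)*255).astype(np.uint8);m[:215]=0;m[310:]=0;m[:,:228]=0;m[:,310:]=0
n,l,st,ce=cv2.connectedComponentsWithStats(m)
for i in range(1,n):
    if st[i,4]>20: print("side",ce[i].round(1),st[i])
E
```

```text
197  162 162 163 166 166 166 162 160 157 160 159 158 161 164 167 165 167 163 159 158 157 159 159 163 164 164 164 162
198  166 167 168 169 169 166 163 158 156 154 155 157 161 163 166 164 167 163 160 159 158 157 159 160 162 163 161 158
199  165 167 168 168 167 163 158 154 142 136 136 140 144 156 161 161 162 160 160 159 158 158 160 159 159 158 157 155
200  167 168 166 165 165 158 146 131 113  94  94 100 113 134 152 159 159 157 159 158 159 157 157 158 158 159 159 157
201  166 166 165 164 162 145 123  98  78  66  71  76  86 107 141 158 161 160 158 157 157 156 158 157 159 159 163 160
202  164 165 164 164 152 126  95  74  58  60  67  75  75  92 129 155 160 162 158 156 156 158 157 156 159 160 160 160
203  164 163 163 157 142 107  76  63  52  63  71  77  73  83 113 145 159 161 159 160 158 155 158 157 158 161 160 155
204  162 163 161 152 135 101  71  58  53  59  70  74  74  78 101 139 159 160 160 160 158 158 158 154 155 157 154 147
205  162 163 160 151 135 100  69  60  56  53  63  67  73  75 100 139 157 162 162 163 161 160 158 157 157 157 155 146
206  165 164 163 154 140 109  77  66  61  56  5
[... 2499 characters left out ...]
165 166 165 167 167 168 171
228  163 163 166 164 163 161 158 160 161 163 164 162 161 162 164 163 165 164 165 166 166 165 165 166 165 168 168 170
229  164 164 163 162 161 159 154 156 159 162 161 162 158 161 161 162 163 164 165 163 165 166 166 164 167 170 171 173
230  167 165 166 164 160 157 157 159 160 162 163 161 161 159 158 159 160 162 164 163 166 165 165 166 168 170 173 173
231  167 165 164 164 161 161 160 159 160 163 163 162 161 160 159 159 160 160 163 165 165 166 169 170 171 171 171 172
side [273.9 223.9] [228 215  78  21 900]
side [285.8 244.7] [276 238  17  15 139]
side [287.9 267.2] [282 259  12  15 123]
side [277.6 293. ] [265 280  28  25 411]
side [276.7 307.7] [257 306  42   4  55]
```

```bash
python3 - <<'E'
from h import *
L=plane("top",330.1,214.1,.018);S=plane("top",323.6,204.4,.012);print(L,S,np.linalg.norm(L-S))
print(proj("side",L),proj("side",S))
go(L[0],L[1],.208)
E
```

```text
[ 0.46159973 -0.18363334  0.018     ] [ 0.49454951 -0.16416502  0.012     ] 0.03873891761096627
(np.float64(272.98450205734775), np.float64(292.13532054357177)) (np.float64(285.84711982467496), np.float64(285.70767951511397))
jaw -0.1 d [-262.2   14.   277.9] at [0.4477 0.0788 0.4857] t 46.95 0.0601
```

apply_moves --deltas '[[50,[-44,3,20],0],[50,[-44,3,30],0],[40,[-44,3,30],0],[40,[-44,3,30],0],[40,[-44,3,30],0]]'

```text
t: 47.58
tool_pos: [0.465, -0.141, 0.3444]
orientation: [2.221, 2.221, 0.001]
force: [0.9, 0.4, 0.3]
opening: 0.0399
```

apply_moves --deltas '[[36,[-42,0,40],0],[36,[0,0,30],0],[36,[0,0,0],0]]'

```text
t: 47.95
tool_pos: [0.4637, -0.1814, 0.2724]
orientation: [-2.219, -2.216, 0.002]
force: [0.1, 0.2, -0.5]
opening: 0.0362
```

```bash
python3 - <<'E'
from h import *
go(.462,-.1835,.208)
t=viewer.read_camera("top");darkfin(t,240,345,138,170,150)
E
```

```text
jaw -0.07 d [-2.3 -1.4 64.4] at [ 0.4637 -0.1814  0.2724] t 47.95 0.0362
[94  6  4  4 11] [335.8 145.9]
[48  8 10  4 28] [292.7 147.9]
[62 10  9  3 26] [305.8 149. ]
[75 12 10  3 17] [319.6 150.7]
[88 16 11  3 17] [333.9 155.1]
[42 24  6  3 12] [284.2 163.2]
```

All four fins are in a closed row (u = 293, 306, 320 and 334). Now the large weight.

apply_moves --deltas '[[36,[-2.3,-1.4,22],0],[36,[0,0,22],0],[36,[0,0,20],0],[36,[0,0,0],0],[0,[0,0,0],0]]'

```text
t: 48.62
tool_pos: [0.4642, -0.184, 0.2131]
orientation: [2.219, 2.22, 0.001]
force: [0.4, 0.3, 0.4]
opening: 0.0299
```

apply_moves --deltas '[[0,[0,0,0],0],[0,[0,0,0],0],[0,[0,0,0],0],[0,[0,0,-20],0],[0,[0,0,-40],0]]'

```text
t: 49.25
tool_pos: [0.4621, -0.1834, 0.27]
orientation: [-2.219, -2.218, 0.002]
force: [0.7, 0.4, -2.7]
opening: 0.0176
```

apply_moves --deltas '[[0,[0,0,-40],0],[0,[0,0,-40],0],[0,[-20,10,-10],0],[0,[-30,10,0],0],[0,[-30,0,0],0]]'

```text
t: 49.88
tool_pos: [0.4836, -0.2646, 0.3616]
orientation: [2.22, 2.222, 0.001]
force: [1.0, -0.2, -3.2]
opening: 0.0174
```

```bash
python3 - <<'E'
from h import *
go(.490,-.349,.320);print(robot.read_state()["force"])
E
```

```text
jaw 0.04 d [-84.4   6.3  41.6] at [ 0.4836 -0.2646  0.3616] t 49.875 0.0174
[ 0.986607   -0.17250897 -3.17416591]
```

apply_moves --deltas '[[0,[-42,3,0],0],[0,[-42,3,0],0],[0,[0,0,0],0],[0,[0,0,15],0],[0,[0,0,12],0]]'

```text
t: 50.5
tool_pos: [0.489, -0.3468, 0.3325]
orientation: [-2.22, -2.221, -0.0]
force: [0.4, 0.3, -3.8]
opening: 0.0173
```

apply_moves --deltas '[[0,[0,0,9],0],[0,[0,0,0],0],[0,[0,0,0],0]]'

```text
t: 50.88
tool_pos: [0.4893, -0.3478, 0.3255]
orientation: [2.221, 2.221, 0.0]
force: [0.0, 0.6, -2.8]
opening: 0.0176
```

```bash
python3 - <<'E'
from h import *
go(.490,-.349,.320);print(robot.read_state()["force"])
E
```

```text
jaw 0.01 d [-1.2  0.7  5.5] at [ 0.4893 -0.3478  0.3255] t 50.875 0.0176
[ 0.04621056  0.58970933 -2.84954684]
```

apply_moves --deltas '[[0,[0,0,8],0],[0,[0,0,8],0],[0,[0,0,0],0],[0,[0,0,0],0]]'

```text
t: 51.38
tool_pos: [0.489, -0.3479, 0.3091]
orientation: [-2.221, -2.221, 0.0]
force: [0.2, 1.5, -0.7]
opening: 0.0171
```

apply_moves --deltas '[[36,[0,0,0],0],[36,[0,0,0],0],[36,[0,0,0],0],[36,[0,0,-40],0],[36,[0,0,-30],0]]'

```text
t: 52.0
tool_pos: [0.4892, -0.348, 0.3804]
orientation: [2.221, 2.221, 0.0]
force: [-0.3, -0.1, 0.4]
opening: 0.0362
```

apply_moves --deltas '[[36,[45,2,0],0],[36,[45,2,0],0],[36,[45,1,10],0],[36,[47,0,20],0],[36,[0,0,30],0]]'

```text
t: 52.62
tool_pos: [0.4947, -0.1633, 0.3198]
orientation: [2.216, 2.223, 0.003]
force: [1.0, -0.2, 0.1]
opening: 0.0356
```

```bash
python3 - <<'E'
from h import *
go(.4945,-.164,.201);print(robot.read_state()["force"])
t=viewer.read_camera("top");s=viewer.read_camera("side");cv2.imwrite("pics/side_u.png",s);cv2.imwrite("pics/top_u.png",t)
m=((s[:,:,2].astype(int)-s[:,:,1]>50)*255).astype(np.uint8);m[:330]=0;m[:,:320]=0
ys,xs=np.nonzero(m);print("needle",len(xs),xs.min() if len(xs) else 0,xs.max() if len(xs) else 0,ys.min() if len(xs) else 0,ys.max() if len(xs) else 0, xs.mean(),ys.mean())
wm=((t[:,:,2]<85)*255).astype(np.uint8);wm[:193]=0;wm[250:]=0;wm[:,:255]=0
n,l,st,ce=cv2.connectedComponentsWithStats(wm)
for i in range(1,n):
    if st[i,4]>20: print("w",ce[i],st[i],plane("top",*ce[i],.012))
E
```

```text
jaw 0.18 d [ -0.6  -0.5 118.8] at [ 0.4947 -0.1633  0.3198] t 52.625 0.0356
[ 0.96397786 -0.18310512  0.10807624]
needle 19 330 342 357 360 335.94736842105266 358.5263157894737
w [298.10284464 214.96717724] [284 193  32  57 457] [ 0.46198429 -0.07890425  0.012     ]
w [543.36526946 220.42950463] [ 526  193   34   57 1837] [ 0.42123748 -0.8936593   0.012     ]
w [333.43321918 216.64212329] [320 197  31  36 584] [ 0.45323794 -0.19515593  0.012     ]
w [360.08533917 225.17067834] [349 196  27  54 457] [ 0.42269939 -0.28204216  0.012     ]
w [388.67391304 202.61956522] [384 196  10  13  92] [ 0.49458505 -0.38011631  0.012     ]
w [285.61538462 203.25      ] [282 200   8   8  52] [ 0.50175992 -0.03896364  0.012     ]
w [266.58333333 224.3125    ] [263 221   8   8  48] [0.43417069 0.02548466 0.012     ]
w [380.5625 246.5625] [377 244   9   6  32] [ 0.35063314 -0.34654361  0.012     ]
```

The large weight is on the pan and the needle has turned. Next is small 1.

apply_moves --deltas '[[34,[-0.6,-0.5,40],0],[34,[0,0,40],0],[34,[0,0,36],0],[34,[0,0,0],0],[34,[0,0,0],0]]'

```text
t: 53.35
tool_pos: [0.4945, -0.1673, 0.2051]
orientation: [2.221, 2.219, 0.001]
force: [0.6, -0.1, -0.1]
opening: 0.0341
```

apply_moves --deltas '[[0,[0,0,0],0],[0,[0,0,0],0],[0,[0,0,0],0],[0,[0,0,0],0],[0,[0,0,-20],0]]'

```text
t: 53.98
tool_pos: [0.4928, -0.1661, 0.2219]
orientation: [-2.219, -2.219, 0.002]
force: [-0.3, 0.7, -1.8]
opening: 0.0153
```

apply_moves --deltas '[[0,[0,0,-40],0],[0,[0,0,-45],0],[0,[-35,10,-45],0],[0,[-37,11,0],0],[0,[-37,11,0],0]]'

```text
t: 54.6
tool_pos: [0.526, -0.2766, 0.3541]
orientation: [2.22, 2.221, 0.0]
force: [0.2, 0.3, -1.2]
opening: 0.0154
```

```bash
python3 - <<'E'
from h import *
go(.5374,-.3132,.305);print(robot.read_state()["force"])
E
```

```text
jaw 0.01 d [-36.6  11.3  49.1] at [ 0.526  -0.2766  0.3541] t 54.6 0.0154
[ 0.23855079  0.33587387 -1.17480146]
```

apply_moves --deltas '[[0,[-36.6,11.3,0],0],[0,[0,0,0],0],[0,[0,0,20],0],[0,[0,0,20],0],[0,[0,0,18],0]]'

```text
t: 55.22
tool_pos: [0.5365, -0.311, 0.2928]
orientation: [-2.219, -2.221, 0.0]
force: [0.1, 0.1, -1.2]
opening: 0.0152
```

apply_moves --deltas '[[0,[0,0,2],0],[0,[0,0,0],0],[0,[0,0,0],0]]'

```text
t: 55.6
tool_pos: [0.5373, -0.3123, 0.2942]
orientation: [2.22, 2.22, 0.0]
force: [-0.3, 0.2, 0.2]
opening: 0.0154
```

apply_moves --deltas '[[30,[0,0,0],0],[30,[0,0,0],0],[30,[0,0,0],0],[34,[0,0,-35],0],[34,[0,0,-35],0]]'

```text
t: 56.22
tool_pos: [0.5367, -0.3121, 0.3634]
orientation: [-2.221, -2.22, 0.0]
force: [-0.3, -0.9, 0.5]
opening: 0.034
```

apply_moves --deltas '[[34,[42,-7,0],0],[34,[42,-7,0],0],[34,[42,-7,0],0],[34,[42,-7,10],0],[34,[41,-7,30],0]]'

```text
t: 56.85
tool_pos: [0.5025, -0.1022, 0.3248]
orientation: [2.219, 2.218, 0.004]
force: [1.3, 0.5, -0.4]
opening: 0.0341
```

```bash
python3 - <<'E'
from h import *
go(.5025,-.1047,.201)
t=viewer.read_camera("top");s=viewer.read_camera("side");cv2.imwrite("pics/side_v.png",s)
m=((s[:,:,2].astype(int)-s[:,:,1]>50)*255).astype(np.uint8);m[:330]=0;m[:,:320]=0
ys,xs=np.nonzero(m);print("needle",len(xs),xs.mean(),ys.mean())
wm=((t[:,:,2]<85)*255).astype(np.uint8);wm[:175]=0;wm[235:]=0;wm[:,:255]=0;wm[:,420:]=0
n,l,st,ce=cv2.connectedComponentsWithStats(wm)
for i in range(1,n):
    if 20<st[i,4]<150: print("w",ce[i].round(1),st[i])
E
```

```text
jaw -0.02 d [ -2.4  -0.5 123.9] at [ 0.5025 -0.1022  0.3248] t 56.85 0.0341
needle 21 336.0 354.3809523809524
w [357.7 207.3] [354 185   8  39 135]
w [372.8 187.3] [369 184   9   8  60]
w [386.1 202.1] [379 196  15  13 149]
w [338.  218.5] [332 201  12  34 148]
w [266.4 224.5] [263 221   8   8  53]
w [275.  226.8] [272 222   7  10  41]
```

apply_moves --deltas '[[34,[-2.4,-0.5,40],0],[34,[0,0,42],0],[34,[0,0,38],0],[34,[0,0,0],0],[34,[0,0,0],0]]'

```text
t: 57.58
tool_pos: [0.5021, -0.1061, 0.2044]
orientation: [2.221, 2.22, 0.0]
force: [0.1, -0.3, 0.5]
opening: 0.0339
```

apply_moves --deltas '[[0,[0,0,0],0],[0,[0,0,0],0],[0,[0,0,0],0],[0,[0,0,0],0],[0,[0,0,-20],0]]'

```text
t: 58.2
tool_pos: [0.5005, -0.1052, 0.2218]
orientation: [-2.219, -2.219, 0.003]
force: [-0.3, -0.5, -0.5]
opening: 0.0157
```

apply_moves --deltas '[[0,[0,0,-40],0],[0,[0,0,-45],0],[0,[-30,0,-45],0],[0,[-42,0,-5],0],[0,[-42,5,0],0]]'

```text
t: 58.82
tool_pos: [0.5066, -0.2206, 0.3596]
orientation: [2.219, 2.221, 0.001]
force: [-0.2, -0.8, -1.3]
opening: 0.0153
```

apply_moves --deltas '[[0,[-42,5,0],0],[0,[-42,5,0],0],[0,[-42,5,0],0],[0,[-42,5,0],0],[0,[0,0,0],0]]'

```text
t: 59.45
tool_pos: [0.5258, -0.39, 0.357]
orientation: [-2.224, -2.217, 0.001]
force: [-0.4, 1.2, -0.8]
opening: 0.0155
```

```bash
python3 - <<'E'
from h import *
go(.5258,-.3964,.290);print(robot.read_state()["force"])
E
```

```text
jaw -0.18 d [-6.4  0.1 67. ] at [ 0.5258 -0.39    0.357 ] t 59.45 0.0155
[-0.35549693  1.23478823 -0.75711902]
```

apply_moves --deltas '[[0,[-6.4,0,0],0],[0,[0,0,22],0],[0,[0,0,22],0],[0,[0,0,22],0],[0,[0,0,2],0]]'

```text
t: 60.08
tool_pos: [0.5258, -0.3929, 0.2871]
orientation: [-2.218, -2.219, 0.0]
force: [-0.3, 0.7, -0.1]
opening: 0.0154
```

apply_moves --deltas '[[0,[0,0,0],0],[30,[0,0,0],0],[30,[0,0,0],0],[30,[0,0,0],0],[34,[0,0,-35],0]]'

```text
t: 60.7
tool_pos: [0.5254, -0.3932, 0.3219]
orientation: [-2.217, -2.216, 0.001]
force: [-0.1, -1.1, 0.5]
opening: 0.033
```

apply_moves --deltas '[[34,[0,0,-35],0],[34,[42,-3,0],0],[34,[42,-3,0],0],[34,[42,-3,0],0],[34,[42,-3,0],0]]'

```text
t: 61.32
tool_pos: [0.5142, -0.2247, 0.3605]
orientation: [2.221, 2.221, 0.0]
force: [0.1, 0.6, 1.4]
opening: 0.0342
```

apply_moves --deltas '[[34,[42,-3,0],0],[34,[42,-3,0],0],[34,[42,-3,0],0],[34,[42,-3,10],0],[34,[22,0,30],0]]'

```text
t: 61.95
tool_pos: [0.5031, -0.0342, 0.3221]
orientation: [2.217, 2.22, 0.005]
force: [0.6, -0.5, -0.9]
opening: 0.0339
```

```bash
python3 - <<'E'
from h import *
go(.5020,-.0387,.201)
t=viewer.read_camera("top");s=viewer.read_camera("side");cv2.imwrite("pics/side_v.png",s)
m=((s[:,:,2].astype(int)-s[:,:,1]>50)*255).astype(np.uint8);m[:330]=0;m[:,:320]=0
ys,xs=np.nonzero(m);print("needle",len(xs),xs.mean(),ys.mean())
wm=((t[:,:,2]<85)*255).astype(np.uint8);wm[:175]=0;wm[235:]=0;wm[:,:255]=0;wm[:,420:]=0
n,l,st,ce=cv2.connectedComponentsWithStats(wm)
for i in range(1,n):
    if 20<st[i,4]<150: print("w",ce[i].round(1),st[i])
print("rail");darkfin(t,240,345,138,170,150)
E
```

```text
jaw 0.07 d [ -4.4  -1.7 121.1] at [ 0.5031 -0.0342  0.3221] t 61.95 0.0339
needle 27 337.6666666666667 351.6666666666667
w [372.4 187.4] [368 184   9   8  57]
w [399.4 190.2] [395 187  10   8  59]
w [264.4 219.2] [260 197  10  38 128]
w [385.7 202.5] [379 197  15  12 142]
w [308.4 216.1] [306 198   6  37  83]
rail
[94  6  4  4 10] [335.7 146. ]
[48  8 10  4 31] [292.5 147.8]
[62 10 10  3 28] [306.2 148.9]
[75 12 10  3 21] [319.8 151. ]
[88 16 11  3 25] [333.6 155. ]
```

apply_moves --deltas '[[34,[-4.4,-1.7,40],0],[34,[0,0,40],0],[34,[0,0,37],0],[34,[0,0,0],0],[34,[0,0,0],0]]'

```text
t: 62.68
tool_pos: [0.5017, -0.041, 0.205]
orientation: [2.221, 2.22, 0.001]
force: [0.4, -0.1, -0.7]
opening: 0.0339
```

apply_moves --deltas '[[0,[0,0,0],0],[0,[0,0,0],0],[0,[0,0,0],0],[0,[0,0,0],0],[0,[0,0,-20],0]]'

```text
t: 63.3
tool_pos: [0.4999, -0.0402, 0.222]
orientation: [-2.22, -2.219, 0.003]
force: [0.8, -0.6, -0.1]
opening: 0.0154
```

apply_moves --deltas '[[0,[0,0,-40],0],[0,[0,0,-45],0],[0,[-40,-8,-45],0],[0,[-42,-8,-5],0],[0,[-42,-8,0],0]]'

```text
t: 63.92
tool_pos: [0.4767, -0.1655, 0.3596]
orientation: [2.219, 2.22, 0.001]
force: [1.0, -0.3, -1.3]
opening: 0.0153
```

apply_moves --deltas '[[0,[-42,-8,0],0],[0,[-42,-8,0],0],[0,[-42,-8,0],0],[0,[-10,0,0],0],[0,[0,0,0],0]]'

```text
t: 64.55
tool_pos: [0.4527, -0.3005, 0.3579]
orientation: [-2.222, -2.219, -0.0]
force: [0.5, 0.7, -0.8]
opening: 0.0152
```

```bash
python3 - <<'E'
from h import *
go(.4542,-.3016,.2835);print(robot.read_state()["force"])
E
```

```text
jaw -0.08 d [-1.2  1.6 74.4] at [ 0.4527 -0.3005  0.3579] t 64.55 0.0152
[ 0.46816536  0.72184999 -0.80068707]
```

apply_moves --deltas '[[0,[-1.2,1.6,10],0],[0,[0,0,22],0],[0,[0,0,22],0],[0,[0,0,19],0],[0,[0,0,0],0]]'

```text
t: 65.18
tool_pos: [0.4539, -0.3003, 0.2829]
orientation: [-2.218, -2.22, 0.0]
force: [0.5, 0.6, -0.5]
opening: 0.0154
```

apply_moves --deltas '[[0,[0,0,0],0],[30,[0,0,0],0],[30,[0,0,0],0],[30,[0,0,0],0],[34,[0,0,-35],0]]'

```text
t: 65.8
tool_pos: [0.4533, -0.3008, 0.3175]
orientation: [-2.218, -2.217, 0.001]
force: [1.0, -0.3, 0.8]
opening: 0.0329
```

apply_moves --deltas '[[34,[0,0,-35],0],[34,[41,-2.5,0],0],[34,[41,-2.5,0],0],[34,[41,-2.5,0],0],[34,[41,-2.5,0],0]]'

```text
t: 66.42
tool_pos: [0.4442, -0.1364, 0.3554]
orientation: [2.222, 2.22, 0.0]
force: [-0.1, 0.1, -0.8]
opening: 0.0344
```

apply_moves --deltas '[[34,[41,-2.5,0],0],[34,[41,-2.5,0],0],[34,[41,-2.5,0],0],[34,[40,-2.5,10],0],[34,[0,0,30],0]]'

```text
t: 67.05
tool_pos: [0.435, 0.0276, 0.3167]
orientation: [2.216, 2.223, 0.006]
force: [-0.6, -0.5, -0.1]
opening: 0.0341
```

```bash
python3 - <<'E'
from h import *
go(.4343,.026,.201)
t=viewer.read_camera("top")
wm=((t[:,:,2]<85)*255).astype(np.uint8);wm[:175]=0;wm[235:]=0;wm[:,:240]=0;wm[:,420:]=0
n,l,st,ce=cv2.connectedComponentsWithStats(wm)
for i in range(1,n):
    if 20<st[i,4]<150: print("w",ce[i].round(1),st[i])
s=viewer.read_camera("side")
m=((s[:,:,2]<75)*255).astype(np.uint8);m[:205]=0;m[310:]=0;m[:,:228]=0;m[:,310:]=0
n,l,st,ce=cv2.connectedComponentsWithStats(m)
for i in range(1,n):
    if st[i,4]>20: print("side",ce[i].round(1),st[i])
print("pred",proj("side",np.array([.4343,.026,.012])))
E
```

```text
jaw 0.18 d [ -1.7  -1.3 115.7] at [0.435  0.0276 0.3167] t 67.05 0.0341
w [372.1 187.6] [368 184   9   8  58]
w [398.9 190.3] [395 187   9   8  62]
w [385.3 202.7] [379 197  14  13 145]
w [370.  213.7] [366 210   9   8  55]
side [302.9 205.4] [296 205  14   2  24]
side [267.9 219.2] [230 211  68  26 623]
side [298.  228.3] [296 222   5  15  25]
side [283.2 238.7] [274 234  24  13  94]
side [233.1 243.3] [228 241  11   5  43]
side [245.7 243.3] [242 241  10   5  30]
pred (np.float64(261.4225043196744), np.float64(226.7681206831802))
```

Three smalls and the large weight are on the pan. Now the last small.

apply_moves --deltas '[[34,[-1.7,-1.0,40],0],[34,[0,0,38],0],[34,[0,0,34],0],[34,[0,0,0],0],[34,[0,0,0],0]]'

```text
t: 67.78
tool_pos: [0.4343, 0.0234, 0.2049]
orientation: [2.221, 2.22, 0.002]
force: [0.7, -0.3, 0.7]
opening: 0.0339
```

apply_moves --deltas '[[0,[0,0,0],0],[0,[0,0,0],0],[0,[0,0,0],0],[0,[0,0,0],0],[0,[0,0,-20],0]]'

```text
t: 68.4
tool_pos: [0.4325, 0.0238, 0.2222]
orientation: [-2.22, -2.22, 0.003]
force: [-0.4, 0.0, -1.0]
opening: 0.0156
```

apply_moves --deltas '[[0,[0,0,-40],0],[0,[0,0,-45],0],[0,[-40,0,-45],0],[0,[-42,0,-5],0],[0,[-42,0,0],0]]'

```text
t: 69.03
tool_pos: [0.4335, -0.1014, 0.3596]
orientation: [2.219, 2.22, 0.002]
force: [-0.3, -0.1, -2.3]
opening: 0.0158
```

apply_moves --deltas '[[0,[-42,1,0],0],[0,[-42,1,0],0],[0,[-42,1,0],0],[0,[-42,1,0],0],[0,[-42,1,0],0]]'

```text
t: 69.65
tool_pos: [0.4381, -0.3116, 0.358]
orientation: [-2.222, -2.221, -0.0]
force: [0.2, 0.5, -1.1]
opening: 0.0155
```

apply_moves --deltas '[[0,[-42,1,0],0],[0,[-30,1,0],0],[0,[0,0,0],0]]'

```text
t: 70.03
tool_pos: [0.4398, -0.3839, 0.3577]
orientation: [-2.224, -2.218, 0.0]
force: [-0.8, 0.4, -0.3]
opening: 0.0154
```

```bash
python3 - <<'E'
from h import *
go(.4426,-.3848,.278);print(robot.read_state()["force"])
E
```

```text
jaw -0.14 d [-0.9  2.8 79.7] at [ 0.4398 -0.3839  0.3577] t 70.025 0.0154
[-0.83366987  0.35741038 -0.28879702]
```

apply_moves --deltas '[[0,[-0.9,2.8,15],0],[0,[0,0,22],0],[0,[0,0,22],0],[0,[0,0,20],0],[0,[0,0,0],0]]'

```text
t: 70.65
tool_pos: [0.4426, -0.3817, 0.2765]
orientation: [-2.218, -2.219, -0.0]
force: [-0.9, 0.5, -0.8]
opening: 0.0154
```

apply_moves --deltas '[[0,[0,0,0],0],[30,[0,0,0],0],[30,[0,0,0],0],[30,[0,0,0],0],[34,[0,0,-35],0]]'

```text
t: 71.28
tool_pos: [0.4422, -0.3823, 0.3113]
orientation: [-2.217, -2.217, -0.0]
force: [-0.3, 0.2, 0.3]
opening: 0.0333
```

apply_moves --deltas '[[34,[0,0,-40],0],[34,[0,0,-40],0],[34,[40,0,0],0],[34,[40,0,0],0],[34,[40,0,0],0]]'

```text
t: 71.9
tool_pos: [0.443, -0.2621, 0.3945]
orientation: [2.222, 2.22, 0.0]
force: [-0.4, 0.5, 0.3]
opening: 0.0343
```

apply_moves --deltas '[[34,[40,0,0],0],[34,[40,0,0],0],[34,[0,0,0],0],[34,[0,0,0],0]]'

```text
t: 72.4
tool_pos: [0.4433, -0.1835, 0.3944]
orientation: [2.22, 2.221, -0.0]
force: [0.1, 0.3, -1.1]
opening: 0.0345
```

```bash
python3 - <<'E'
from h import *
print(robot.read_state()["t"],robot.read_state()["tool_pos"])
t=viewer.read_camera("top");s=viewer.read_camera("side");s0=cv2.imread("pics/side0.png")
wm=((t[:,:,2]<85)*255).astype(np.uint8);wm[:175]=0;wm[240:]=0;wm[:,:240]=0;wm[:,420:]=0
n,l,st,ce=cv2.connectedComponentsWithStats(wm)
for i in range(1,n):
    if 20<st[i,4]<160: print("w",ce[i].round(1),st[i])
print("rail");darkfin(t,240,345,138,170,150)
red=(s[:,:,2].astype(int)-s[:,:,1]>40);red[:325]=0;red[:,:320]=0
ys,xs=np.nonzero(red);print("needle px",list(zip(xs,ys)))
b=(s0.max(2)<70);print("mark0",[(x,y) for y in range(334,352) for x in range(334,350) if b[y,x]])
for v in range(334,366): print(v,"".join("%4d"%x for x in s[v,332:352,1]),"|","".join("%4d"%x for x in (s[v,332:352,2].astype(int)-s[v,332:352,1])))
E
```

```text
72.4 [ 0.44325379 -0.18349901  0.39444777]
w [398.6 190.1] [394 187  10   8  52]
w [404.6 200.5] [403 196   4  13  22]
w [298.6 221.1] [290 206  18  30 153]
w [387.3 234. ] [377 221  21  19  84]
w [338.5 234.2] [336 231   6   9  30]
rail
[94  6  4  4 10] [335.9 146. ]
[48  9 10  3 27] [292.7 148. ]
[62 10  9  3 26] [305.8 149. ]
[76 12  9  3 15] [320.3 150.7]
[88 16 11  3 19] [333.7 155.1]
[42 24  6  3 12] [284.4 163.2]
needle px [(np.int64(339), np.int64(339)), (np.int64(340), np.int64(339)), (np.int64(339), np.int64(340)), (np.int64(340), np.int64(340)), (np.int64(339), np.int64(341)), (np.int64(340), np.int64(341)), (np.int64(339), np.int64(342)), (np.int64(340), np.int64(342)), (np.int64(340), np.int64(343)), (np.int64(341), np.int64(343)), (np.int64(340), np.int64(344)), (np.int64(341), np.int64(344)), (np.int64(340), np.int64(345)), (np.int64(341), np.int64(345)), (np.int64(340), np.int64(346)), (np.int64(341), np.int64(346)), (np.int64(342), np.int64(346)), (np.int64(341), np.int64(347)), (np.int64(342), np.int64(347)), (np.int64(341), np.int64(348)), (np.int64(342), np.int64(
[... 5777 characters left out ...]
  -1   1   5   7   7   7   7
362  181 182 180 180 181 180 178 176 180 180 153  44  43  44  49 105 177 178 177 175 |    7   8   6   6   7   8   7   7   7   7   7   0  -1   0  -1   4   7   7   6   5
363  182 183 179 180 181 181 179 177 181 181 164  99  50  41  68 135 179 181 180 176 |    7   8   6   6   7   6   7   7   6   7   7   4   3   9   8   5   7   6   6   7
364  183 182 180 177 180 179 180 178 179 181 180 168 104  33 102 180 179 179 180 177 |    8   8   6   7   6   7   7   7   8   9   7   5  13  53  25   7   8   8   6   6
365  181 182 182 180 183 182 180 179 179 179 178 182 158  58 110 179 179 178 177 174 |    6   6   6   7   6   5   6   7   8   8   7   7  18  81  43   6   7   8   8   7
```

The needle is inside the black mark. I'll let it settle, then recheck the needle and the hangers' lean.

apply_moves --deltas '[[34,[0,-30,-30],0],[34,[0,-30,-30],0],[34,[0,0,0],0],[34,[0,0,0],0],[34,[0,0,0],0]]'

```text
t: 73.12
tool_pos: [0.3834, -0.1833, 0.4527]
orientation: [-2.22, -2.219, 0.001]
force: [-0.3, 0.7, 0.4]
opening: 0.0344
```

apply_moves --deltas '[[34,[0,0,0],0],[34,[0,0,0],0],[34,[0,0,0],0],[34,[0,0,0],0],[34,[0,0,0],0]]'

```text
t: 73.75
tool_pos: [0.3832, -0.1831, 0.4542]
orientation: [2.221, 2.221, 0.0]
force: [0.1, 0.6, -0.3]
opening: 0.034
```

```bash
python3 - <<'E'
from h import *
s=viewer.read_camera("side");t=viewer.read_camera("top")
d=np.clip(s[:,:,2].astype(int)-s[:,:,1]-12,0,None)
for v in (340,343,346,350,354): print(v,(d[v,334:348]*np.arange(334,348)).sum()/d[v,334:348].sum())
s0=cv2.imread("pics/side0.png").astype(float)[:,:,1]
for v in (340,343,345): w=np.clip(170-s0[v,335:344],0,None)*(s0[v,335:344]<120);print("mark",v,(w*np.arange(335,344)).sum()/w.sum(),s0[v,334:345].round())
m=(t.astype(int).sum(2)<150);b=bool
for u,v in [(292.7,148),(305.8,149),(320.2,150.8),(333.7,155.1)]:
    z=.23
    for _ in range(6):
        p=plane("top",u,v,z);yb=p[1]+.009;z=.175+.1763*(yb-.01)+.052
    o=p[1]+.018
    print("fin",p.round(4),"own y of origin",round(o-.01,4),"lean deg",np.degrees(np.arcsin((p[0]-.640)/.053)).round(1))
print("side");darkfin(s,325,370,150,260,120)
E
```

```text
340 339.54777070063693
343 340.25252525252523
346 341.03472222222223
350 342.0841121495327
354 342.94615384615383
mark 340 338.9238095238095 [ 89.  94. 127.  54.   7.   9.  13.  75. 135.  98.  95.]
mark 343 339.06076618229855 [133.  99. 114. 127.  55.   8.   9.  46. 102. 120. 128.]
mark 345 340.24169741697415 [146. 145. 143. 142. 122.   9.   4.  32.  93. 142. 144.]
fin [ 0.6402 -0.0574  0.2167] own y of origin -0.0494 lean deg 0.2
fin [ 0.6379 -0.0948  0.2101] own y of origin -0.0868 lean deg -2.3
fin [ 0.6332 -0.1364  0.2028] own y of origin -0.1284 lean deg -7.3
fin [ 0.6213 -0.1756  0.1959] own y of origin -0.1676 lean deg -20.7
side
[33  0  7 13 24] [359.7 156.7]
[ 0 23 13  8 46] [331.8 176.7]
[ 20  45   8  48 236] [348.4 217.9]
[ 0 87 13 11 50] [332.6 243.7]
[17 93  8 17 73] [345.9 251.1]
```

Own-y of the origins is -0.049, -0.087, -0.128 and -0.168, a closed row at the stop. The hanger at the stop leans, so I'll measure that more directly from the earlier unobstructed side image and its fin axis now.

```bash
python3 - <<'E'
from h import *
q=cv2.imread("pics/side_q.png").astype(int).sum(2)
print("cols 326..364")
for v in range(196,238): print(v,"".join("%4d"%x for x in q[v,328:362]))
s=viewer.read_camera("side").astype(int).sum(2)
def axis(img,x0,x1,y0,y1,th=90):
    ys,xs=np.nonzero(img[y0:y1,x0:x1]<th)
    p=np.polyfit(ys,xs,1);print("fin axis du/dv",p[0].round(3),len(xs),xs.mean()+x0,ys.mean()+y0,ys.min()+y0,ys.max()+y0)
axis(q,336,345,196,218);axis(s,340,352,242,259)
for yc,nm in((-.060,"q"),(-.165,"now")):
  for th in (0,10,15,20,25):
    a=np.radians(th);zb=.175+.1763*(yc-.01)+.004;P=[]
    for h in (.027,.053): P.append(proj("side",np.array([.640-h*np.sin(a),yc-h*.17,zb+h*np.cos(a)])))
    f=[proj("side",np.array([.640+.053*np.sin(a)+x*np.cos(a),yc+.009-.02,zb-.053*np.cos(a)+x*np.sin(a)])) for x in(-.023,.029)]
    print(nm,th,"fin bot/top",np.round(P,1).tolist(),"du/dv",round((P[1][0]-P[0][0])/(P[1][1]-P[0][1]),3),"foot",np.round(f,1).tolist())
E
```

```text
cols 326..364
196  140 163 222 219 221 221 212 224 231 225 225 221 236 334 440 364 196 215 213 212 219 334 520 524 523 524 514 512 506 503 503 506 513 515
197  140 163 219 221 222 225 222 220 223 222 222 222 214 273 421 396 258 219 224 220 224 337 512 520 526 530 527 509 502 496 495 502 507 519
198  141 154 201 220 222 216 221 225 221 207 194 195 175 221 409 428 309 224 227 225 221 328 512 507 505 513 515 513 508 503 506 514 515 527
199  139 137 163 216 218 214 221 224 208 140 103  80  68 192 412 446 298 225 221 217 219 296 462 509 500 497 505 507 507 514 512 514 526 526
200  133 135 160 220 212 217 218 224 199 110  58  60  62 164 373 469 341 202 220 214 223 222 327 505 502 506 513 513 510 512 515 521 521 530
201  152 136 161 223 226 219 219 223 212 134  63  61  62  97 280 468 341 182 231 236 223 222 324 508 512 522 524 525 513 519 508 505 505 511
202  202 141 160 222 229 229 222 218 211 147  60  54  59  90 263 462 389 310 320 283 225 231 332 521 525 523 524 517 508 517 515 509 503 514
203  206 143 159 226 222 228 249 260 255 213  60  59  61  68 238 452 453 464 441 335 230 227 330 51
[... 5281 characters left out ...]
bot/top [[341.9, 208.0], [339.6, 202.7]] du/dv 0.449 foot [[340.7, 231.2], [361.2, 226.1]]
q 25 fin bot/top [[341.0, 208.2], [337.6, 203.3]] du/dv 0.672 foot [[342.7, 231.1], [362.8, 225.0]]
now 0 fin bot/top [[352.0, 249.2], [354.0, 244.2]] du/dv -0.392 foot [[338.1, 270.9], [360.0, 269.9]]
now 10 fin bot/top [[349.8, 249.4], [349.6, 244.6]] du/dv 0.041 foot [[342.0, 271.4], [364.1, 268.5]]
now 15 fin bot/top [[348.8, 249.6], [347.5, 244.9]] du/dv 0.274 foot [[344.0, 271.5], [366.0, 267.6]]
now 20 fin bot/top [[347.7, 249.8], [345.4, 245.4]] du/dv 0.528 foot [[346.1, 271.5], [367.8, 266.7]]
now 25 fin bot/top [[346.7, 250.1], [343.3, 245.9]] du/dv 0.814 foot [[348.2, 271.4], [369.5, 265.7]]
```

Hanger 1's lean comes out at about 11° sideways, plus the 10° bar slope, well under 25°. The needle is still inside the mark and the arm is clear of everything, so I'm handing in.

```bash
python3 - <<'E'
from plant import order
print(order.close_job())
E
```

```text
the job is handed in; nothing more can be done
None
```

I hung all four hangers in the upper half of the rail and let go of each there. I also put the large weight and four smalls on the pan, nominally 700 g. The job was handed in at about 74 s; no verdict is reported.

**Row:** In the last check, the hangers' origins read -0.168, -0.128, -0.087 and -0.049 m along the rail. That is a closed row against the stop, about 40 mm apart.

**First hanger:** I put it on off-centre, so it leaned and stopped halfway down. The next two hangers, rolling freely, pushed it on to the stop; my fingers never touched it there. Its lean readings disagree. The foot edge and fin axis give about 8–12° sideways, or roughly 15° with the bar's own slope. The fin's position seen from above, taking the hanger as centred on the bar, gave about 21° (about 23° with the slope). All are under the 25° limit, but the last leaves little margin.

**Scale:** The needle was still inside the black mark in the last check, about 2.5 s after the last weight went on, slightly to the heavy side of the middle.

**Other points:**
- The large weight and one small got knocked together during the run. I found them again from the images and picked both up normally.
- I did not go near the bottle or tape. I took one small weight beside the screwdriver. I did no separate check at the end that these three had stayed put.
- I had used all 16 picture views before starting the weights, so those steps were checked from pixel values only.

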